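# Load the tea carrier and raise its carrying handle

## Task

Get the tea carrier ready to be taken out: move the tall tin clear off its cork mat to reach the sugar pot hidden behind it, stand the sugar pot and every cup upright on the floor of the round tray, and put the tin back square on the middle of its mat. Only once the pot and all the cups are aboard, pull the carrier's wooden handle up until its lock button clicks out, so that it stays up when you let go. The porcelain is thin: never squeeze a cup or the sugar pot with more than 20 N of grip, and leave the teapot, the glass dome and the book alone.

Things in the scene. Friction and masses are not known exactly. Their poses are not given: they have to be found in the camera images.
- tray: Tea carrier: round wooden tray, 340 mm across, stands firm. Origin on the table at its centre, z up, y along the grip bar. Floor 12 mm above the table, clear to 158 mm from the centre; rim 8 mm thick, 20 mm above the table. Central dark sleeve of 32 mm diameter (52 mm at its foot, below 18 mm) rises to 125 mm above the table; the handle slides in it.
- grip (a point): Middle of the handle's wooden grip bar: a level round bar, 18 mm thick, 100 mm long along the tray's y axis, on a 16 mm steel stem over the sleeve. 147 mm above the table when the handle is down; about 247 mm when it is locked up.
- handle (a joint): How far the telescoping handle is pulled up, in m: 0 down, end stop at 0.106. The lock button clicks out at about 0.100 and then carries the handle there. Weighs 250 g and slides back down if it is let go before the click; lifting it takes about 3 N.
- lock (a joint): Lock button, a brass pin of 8 mm diameter in the stem, spring-loaded, in m: about 0.001 while it is held in by the sleeve, 0.007 when it has clicked out over the sleeve's upper edge, on the side of the tray's +x axis.
- mat: Cork mat fixed to the table, 74 mm (x) by 110 mm (y), 4 mm thick, origin at the centre of its underside, z up. The tin stands on it at the start.
- tin: Tall grey tea tin with a steel lid, 64 mm (x) by 100 mm (y) by 125 mm high, lid 60 by 96 mm over the top 12 mm; about 0.35 kg, heavy at the bottom, rigid and closed. Origin at the centre of its underside, z up. Stands on the mat with its axes nearly along the mat's.
- pot: Closed sugar pot of white porcelain: upright, 58 mm diameter from 25 to 34 mm height, round belly below on a flat weighted foot of 28 mm (it rights itself when tipped), domed lid to 46 mm, wooden knob of 16 mm diameter from there to 62 mm; about 0.15 kg. Origin at the centre of its underside, z up. Stands on the table just behind the tin (on the mat's +x side), nearly touching it.
- cup1: White porcelain tea cup without a handle, open at the top: 46 mm high, upper half a plain cylinder of 58 mm outer diameter, round belly below on a flat foot of 28 mm; about 0.12 kg, weighted foot, so it rights itself when tipped. Origin at the centre of its underside, z up. Two to four such cups stand on the table around the mat; the others are absent.
- cup2: White porcelain tea cup without a handle, open at the top: 46 mm high, upper half a plain cylinder of 58 mm outer diameter, round belly below on a flat foot of 28 mm; about 0.12 kg, weighted foot, so it rights itself when tipped. Origin at the centre of its underside, z up. Two to four such cups stand on the table around the mat; the others are absent.
- cup3: White porcelain tea cup without a handle, open at the top: 46 mm high, upper half a plain cylinder of 58 mm outer diameter, round belly below on a flat foot of 28 mm; about 0.12 kg, weighted foot, so it rights itself when tipped. Origin at the centre of its underside, z up. Two to four such cups stand on the table around the mat; the others are absent.
- cup4: White porcelain tea cup without a handle, open at the top: 46 mm high, upper half a plain cylinder of 58 mm outer diameter, round belly below on a flat foot of 28 mm; about 0.12 kg, weighted foot, so it rights itself when tipped. Origin at the centre of its underside, z up. Two to four such cups stand on the table around the mat; the others are absent.
- teapot: White teapot with a dark bail handle, about 125 mm across and 170 mm high; spout to its -y. Origin under its centre. Not to be disturbed.
- dome: Glass dome over a small potted plant on a round wooden foot, 110 mm across, 204 mm high. Origin under its centre. Not to be disturbed.
- book: Closed blue paperback lying flat, 116 by 165 by 23 mm. Origin under its centre. Not to be disturbed.

How it is judged:
On the way, in this order (a step that is already met when the one before it is completed fails the run):
1. the tin has been moved clear off its mat (centres more than 55 mm apart) (horizontal distance between tin and mat above 0.055 m), for 0.2 s.
2. the sugar pot and all cups stand upright on the tray's floor (horizontal distance between each of pot, cup1, cup2, cup3, cup4 and tray below 0.14 m and z of pot in the frame of tray between 0.007 and 0.017 m and angle between each of pot, cup1, cup2, cup3, cup4's own z axis and vertical below 0.12 rad and z of cup1 in the frame of tray between 0.007 and 0.017 m and z of cup2 in the frame of tray between 0.007 and 0.017 m and z of cup3 in the frame of tray between 0.007 and 0.017 m and z of cup4 in the frame of tray between 0.007 and 0.017 m), for 0.3 s.
3. the handle has been pulled up and its lock button has clicked out (value of joint handle above 0.096 m and value of joint lock above 0.004 m), for 0.2 s.
At the end, for the whole second after the job is handed in: Pot and all cups upright (0.12 rad) on the tray floor, centres within 140 mm of the tray's; handle above 96 mm with its button out over 4 mm; tin upright on its mat, centres within 15 mm, turned at most 0.2 rad from the mat; all at rest (all of step 2 and all of step 3 and horizontal distance between tin and mat below 0.015 m and angle between the x axis of tin and the x axis of mat, either way round below 0.2 rad and angle between tin's own z axis and vertical below 0.1 rad and height (world z) of tin below 0.009 m and linear speed of each of tin, pot, cup1, cup2, cup3, cup4 below 0.02 m/s); the robot touches nothing.
It fails at once if a cup or the sugar pot is pressed by the two fingers together with more than 40 N (20 N each) (contact force between the fingers and pot above 40 N or contact force between the fingers and cup1 above 40 N or contact force between the fingers and cup2 above 40 N or contact force between the fingers and cup3 above 40 N or contact force between the fingers and cup4 above 40 N).
It fails at once if the teapot, the glass dome or the book is moved by more than 20 mm (distance of any of teapot, dome, book from where it was at the start of the episode above 0.02 m).
Of cup1, cup2, cup3, cup4 only 2 to 4 are there at a start; the rules pass over those that are not, and their reading is None.
At some moment in a run one of tin, pot, cup1, cup2, cup3, cup4 may be knocked a few centimetres aside while the robot is not near it.
Once in a run the grip may slacken for a moment while it holds something.
It also fails if it takes over 210 s, if anything falls off the work surface, if the arm or the gripper's body presses on something with over 40 N, if the wrist force passes 120 N, or if a joint passes its speed limit or range.

## Robot

A 7-joint arm with a two-finger parallel gripper is mounted at the origin on the work surface. World frame = base frame: x ahead of the robot, y to its left, z up, the work surface at z = 0. Lengths are in m, angles in rad, forces in N, time in s.
With the tool pointing down it reaches from about 0.425 to 0.875 m from the base axis. Payload 4.7 kg.
Tool frame: the origin (TCP) lies on the centre line of the jaws, within the pads' length; the fingertips stand 17 mm ahead of it and the grasp point (between the pads) lies 2 mm behind it (arm.tip_reach is the distance from the TCP to the fingertips, in m); y points along the fingers, z is the direction in which the jaws open and shut, and the axes are right-handed (so a half turn about y gives the same grasp; the last joint's range is limited). The gripper opens to 87 mm and grips with 3 to 60 N. Pads are 19 mm wide; open, the fingers measure 117 mm over their backs; the gripper's body (75 mm by 190 mm) begins 51 mm behind the grasp point.
Start: joints at [1.17, 0.321, -0.07, 1.45, 0.023, 1.371, -0.057], TCP at [0.262, -0.595, 0.215] pointing down, gripper open.
Joint ranges: [-2.86, 2.86], [-0.3, 2.09], [-1.38, 1.24], [0.06, 2.45], [-1.56, 4.7], [0.09, 2.05], [-2.69, 2.69]. Speed limits (rad/s): [2.57, 2.57, 3.14, 3.14, 3.14, 3.14, 3.14].

## Interface

Orientations are given as a unit quaternion [w, x, y, z].
In Python, from bench import arm gives the robot as it stands.
- The arm moves only by the tool apply_moves, never from a script. Its argument "series" is a list of rows, each an object of numbers: "grip": the finger opening in mm, from 0 to 87; "tx", "ty", "tz": the shift along the world's x, y, z in mm; "turn": the turn about the world's z in rad. A call has 1 to 12 rows; each row is the pose to reach, as a shift and turn from the pose measured when the call began; what a row does not reach only later rows make up. A row lasts 1/12 s, in which the tool goes at most 41.7 mm and 7.16 degrees, less where a joint would pass 70% of its speed; a pose out of reach is approached as far as the arm can. A call with a gripper value outside its range is refused whole. The fingers move at their own pace and stop on an object; "squeeze" is the grip in N (left out, the last holds). Time passes only in rows, so rows that repeat a pose let the fingers close. It gives the time, the measured TCP pose, the force and the opening at its end, in the units of the state.
- arm.get_obs(): the state, without advancing time (a new reading comes with each control period).
- arm.grab_frame(name): name is "scene" or "top" or "wrist"; returns the picture (400x640x3 uint8, red, green, blue); there is no depth.
- arm.get_calibration(name): a dict with "K" (3x3 intrinsics, pixels), "D" ([k1, k2, p1, p2, k3] as OpenCV has them; the pictures are not rectified), "R" (3x3) and "t" (3): a world point X has camera coordinates R X + t; the wrist camera has in their place "tool_from_camera" (4x4, takes a point from camera to tool coordinates, whose origin is the TCP and whose axes are the tool frame's). Camera axes: x right, y down, z forward; pixel columns grow to the right and rows downward; lengths in m; the calibration is good to about 2 mm. A picture is of the moment at which its call begins: read the wrist's pose just before it. get_calibration takes no time and is no camera call.
- arm.sign_off(): hands the job in, once; it reports no verdict.
The state is a dict: "t": time; "joint_positions": joint angles; "qvel": joint speeds; "effort": joint torques, N m; "eef_pos": TCP position; "eef_rot": TCP orientation; "ft_force": force on the tool from outside, world axes, zero at the start; "wrist_torque": the same for the moment, N m; "grip_width": opening from 0.0 (shut) to 1.0 (fully open).
Only numpy, scipy, OpenCV 4.12 (cv2) and the standard library are available. Lean on these libraries where they do the work, as an engineer would, in place of code of your own. Each camera call takes 0.05 s, during which the arm holds its last target. There are 200 camera calls.

## Working session

There is one attempt and no reset: what is moved stays moved. The work goes in short steps, Python scripts to look and compute and a tool call to move; the robot and the scene stay as the last step left them, time stands still between calls to the robot, and variables do not carry over. Pictures are saved under pics/ and viewed, about 12 in all and at most 16, crops included, and the job is handed in when it is done.

Besides the shell and the picture viewer there is one more tool, called after ">>>" by a JSON object that holds its "fn" and its "kwargs", one argument or row to a line. apply_moves: Moves the arm, as the interface text tells. Its arguments: {"type":"object","properties":{"series":{"type":"array","items":{"type":"object","properties":{"grip":{"type":"number"},"tx":{"type":"number"},"ty":{"type":"number"},"tz":{"type":"number"},"turn":{"type":"number"}}}},"squeeze":{"type":"number"}},"required":["series"]}

```bash
mkdir -p pics; ls; cat > h.py <<'E'
import numpy as np, cv2
from bench import arm
from scipy.spatial.transform import Rotation as Ro
def grab(name,fn=None):
    o=arm.get_obs(); im=np.asarray(arm.grab_frame(name)); 
    if fn: cv2.imwrite('pics/'+fn,im[:,:,::-1])
    return im,o
def cam(name,o=None):
    c=arm.get_calibration(name);K=np.array(c['K']);D=np.array(c['D'],float)
    if name=='wrist':
        T=np.array(c['tool_from_camera']);q=o['eef_rot'];R=Ro.from_quat([q[1],q[2],q[3],q[0]]).as_matrix()
        Rw=R@T[:3,:3];C=R@T[:3,3]+np.array(o['eef_pos']);return K,D,Rw.T,-Rw.T@C
    return K,D,np.array(c['R']),np.array(c['t'])
def plane(cm,uv,z):
    K,D,R,t=cm;p=cv2.undistortPoints(np.array(uv,float).reshape(-1,1,2),K,D).reshape(-1,2)
    d=np.c_[p,np.ones(len(p))]@R;C=-R.T@t
    return C+d*((z-C[2])/d[:,2])[:,None]
def proj(cm,X):
    K,D,R,t=cm;return cv2.projectPoints(np.array(X,float).reshape(-1,1,3),cv2.Rodrigues(R)[0],t,K,D)[0].reshape(-1,2)
E
python3 - <<'E'
from h import *
for n in('scene','top'):
    im,o=grab(n,n+'0.png');cm=cam(n);print(n,-cm[2].T@cm[3],cm[0][0,0], cm[2][2])
print(o)
E
```

```text
pics
scene [ 1.59116379 -0.43448044  0.86353765] 453.1446006019365 [-0.74048017  0.34861363 -0.57459347]
top [0.41208421 0.00965147 1.4910928 ] 427.9373408656856 [ 1.76596858e-01 -1.13569204e-04 -9.84283260e-01]
{'t': 0.05, 'joint_positions': array([ 1.17010258,  0.3218445 , -0.07009658,  1.45166803,  0.02260495,
        1.37078111, -0.05692379]), 'qvel': array([ 6.38467093e-04, -1.50250549e-03,  1.95651031e-05, -2.95024508e-03,
       -1.56447181e-03, -1.63636271e-04,  1.12528540e-03]), 'effort': array([ 4.45388332e-05, -4.92997098e+01, -4.06050989e-01, -3.13701868e+01,
       -6.42865850e-02,  3.98255826e-02,  6.36786172e-05]), 'eef_pos': array([ 0.26168333, -0.59438367,  0.21345115]), 'eef_rot': array([ 0.14543605, -0.14578219,  0.69260604, -0.69129789]), 'ft_force': array([-0.67307216,  0.25321643, -0.42373683]), 'wrist_torque': array([-0.03023054, -0.02338046,  0.04213301]), 'grip_width': 1.0003949398338008}
```

View pics/top0.png

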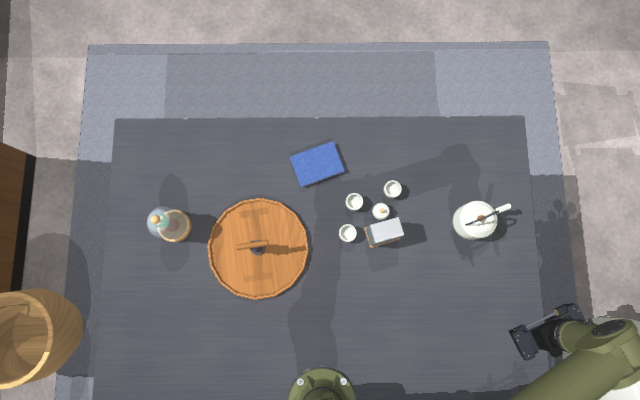

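View pics/scene0.png

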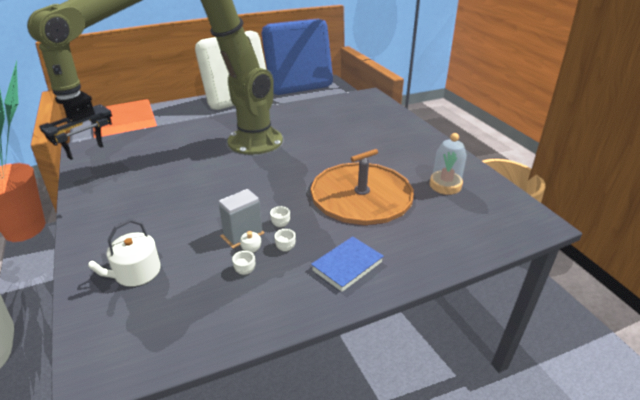

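The top view shows three cups at (354,202), (392,189) and (347,233), the pot at (380,211), the tin lid at (384,232) and the tray at (258,248). The scene view agrees: three cups, with the pot behind the tin. Now I'll measure them.

```bash
python3 - <<'E'
from h import *
im=cv2.imread('pics/top0.png');cm=cam('top');hsv=cv2.cvtColor(im,cv2.COLOR_BGR2HSV)
w=((hsv[...,1]<60)&(hsv[...,2]>150)).astype(np.uint8);w[:130]=0;w[260:]=0;w[:,:330]=0;w[:,520:]=0
n,l,s,c=cv2.connectedComponentsWithStats(w)
for i in range(1,n):
    if s[i,4]>40:
        P=plane(cm,c[i],.04)[0];print('white',s[i],c[i].round(1),P.round(3))
        cc=cv2.findContours((l==i).astype(np.uint8),0,1)[0][0];(e,r)=cv2.minEnclosingCircle(cc);print('   circ',e,r,plane(cm,e,.046)[0].round(3)); print('   rect',cv2.minAreaRect(cc), plane(cm,cv2.boxPoints(cv2.minAreaRect(cc)),.125)[:,:2].round(3).tolist())
o=((hsv[...,0]>3)&(hsv[...,0]<22)&(hsv[...,1]>110)).astype(np.uint8)
t=o.copy();t[:190]=0;t[310:]=0;t[:,:200]=0;t[:,320:]=0
n,l,s,c=cv2.connectedComponentsWithStats(t);i=1+np.argmax(s[1:,4]);cc=cv2.findContours((l==i).astype(np.uint8),0,1)[0]
cc=max(cc,key=len);e=cv2.fitEllipse(cc);print('tray',e,plane(cm,e[0],.02)[0].round(3))
m=o.copy();m[:205]=0;m[255:]=0;m[:,:358]=0;m[:,410:]=0
ys,xs=np.nonzero(m);print('matpix',len(xs),[ (x,y) for x,y in zip(xs,ys)][:80])
b=cv2.resize(im[180:260,330:410],None,fx=8,fy=8,interpolation=cv2.INTER_CUBIC)[:600];b2=cv2.resize(im[220:280,225:285],None,fx=8,fy=8,interpolation=cv2.INTER_CUBIC)
cv2.imwrite('pics/crop0.png',cv2.resize(b,(600,560)))
cv2.imwrite('pics/crop1.png',b2)
E
```

```text
white [384 180  18  18 247] [392.2 188.5] [ 0.7  -0.25  0.04]
   circ (392.1954345703125, 188.69288635253906) 8.965937614440918 [ 0.698 -0.249  0.046]
   rect ((392.5, 188.5), (17.0, 17.0), 90.0) [[0.711, -0.209], [0.711, -0.265], [0.655, -0.262], [0.655, -0.207]]
white [345 193  18  17 243] [353.8 201.1] [ 0.657 -0.117  0.04 ]
   circ (353.76055908203125, 201.02816772460938) 8.81440544128418 [ 0.656 -0.116  0.046]
   rect ((353.5, 201.0), (16.0, 17.0), 90.0) [[0.669, -0.081], [0.669, -0.136], [0.616, -0.135], [0.617, -0.08]]
white [ 453  201   59   38 1351] [476.2 219. ] [ 0.591 -0.532  0.04 ]
   circ (482.4429931640625, 216.85232543945312) 30.549657821655273 [ 0.598 -0.551  0.046]
   rect ((482.0, 219.5), (37.0, 58.0), 90.0) [[0.64, -0.43], [0.638, -0.617], [0.519, -0.606], [0.521, -0.422]]
white [372 203  17  17 210] [380.1 210.7] [ 0.623 -0.206  0.04 ]
   circ (380.33673095703125, 210.69387817382812) 8.507181167602539 [ 0.622 -0.206  0.046]
   rect ((380.25, 210.75), (15.55634880065918, 16.26345443725586), 45.0) [[0.61, -0.157], [0.647, -0.196], [0.611, -0.23], [0.574, -0.192]]
white [370 217  34  26 591] [386.4 229.7] [ 0.557 -0.225  0.04 ]
   circ (386.5, 229.5) 17.10272979736328 [ 0.557 -0.224  0.046]
   rect ((386.40570068359375, 229.6697998046875), (19.367835998535156, 30.63140106201172), 74.05460357666016) [[0.566, -0.156], [0.592, -0.252], [0.532, -0.266], [0.506, -0.171]]
white [339 224  18  18 258] [347.3 232.6] [ 0.549 -0.092  0.04 ]
   circ (347.15643310546875, 232.5552215576172) 9.015514373779297 [ 0.548 -0.091  0.046]
   rect ((347.5, 232.5), (17.0, 17.0), 90.0) [[0.568, -0.06], [0.568, -0.114], [0.514, -0.113], [0.514, -0.059]]
tray ((257.6192321777344, 248.2251434326172), (98.16345977783203, 100.62724304199219), 37.503692626953125) [0.5   0.214 0.02 ]
matpix 0 []
```

View pics/crop0.png

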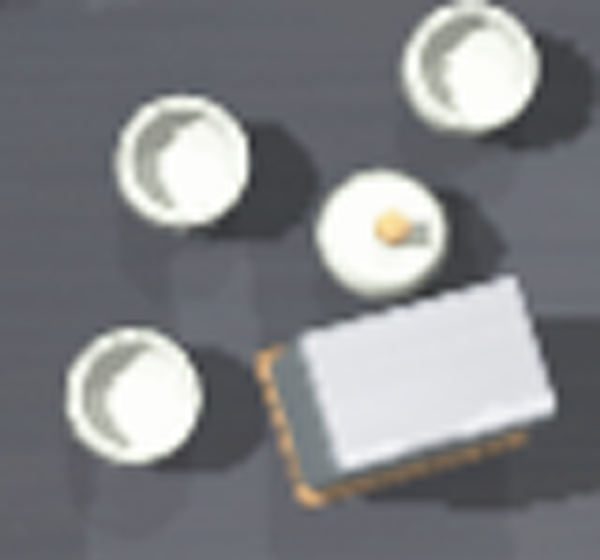

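View pics/crop1.png

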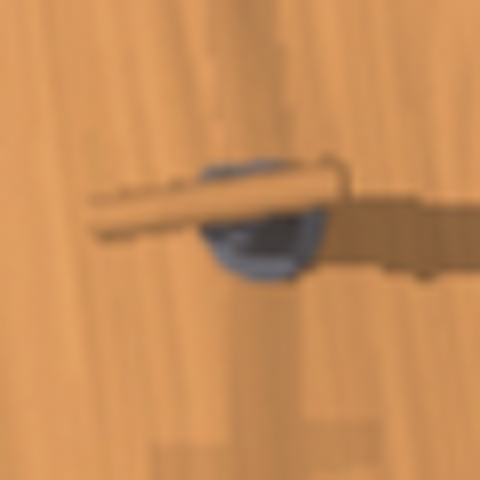

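Crop 0 shows the tin (yaw about 0.25 rad) on the mat, the pot about 12 mm behind it and three cups. Crop 1 shows the grip bar from (236,247) to (268,242) in full-image pixels, so tray yaw is about 0.155. I'll grasp the tin high, above the pot, and move it towards -y.

>>> {"fn": "apply_moves", "kwargs": {
  "series": [
    {"tx": 24, "ty": 32, "turn": 0.12, "grip": 87},
    {"tx": 48, "ty": 64, "turn": 0.24, "grip": 87},
    {"tx": 72, "ty": 96, "turn": 0.36, "grip": 87},
    {"tx": 96, "ty": 128, "turn": 0.48, "grip": 87},
    {"tx": 120, "ty": 160, "turn": 0.6, "grip": 87},
    {"tx": 144, "ty": 192, "turn": 0.72, "grip": 87},
    {"tx": 168, "ty": 224, "turn": 0.84, "grip": 87},
    {"tx": 192, "ty": 256, "turn": 0.96, "grip": 87},
    {"tx": 216, "ty": 288, "turn": 1.08, "grip": 87},
    {"tx": 240, "ty": 320, "turn": 1.2, "grip": 87},
    {"tx": 264, "ty": 352, "turn": 1.32, "grip": 87},
    {"tx": 287, "ty": 383, "turn": 1.41, "grip": 87}
  ],
  "squeeze": 25
}}

```text
validation failed for argument at $.se...
```

>>> {"fn": "apply_moves", "kwargs": {
  "series": [
    {"tx": 0, "ty": 0, "turn": 0}
  ]
}}

```text
validation failed for argument at $.se...
```

```bash
python3 - <<'E'
from h import *
im,o=grab('wrist','w1.png');print(o['eef_pos'],o['eef_rot'],o['t'])
q=o['eef_rot'];print(Ro.from_quat([q[1],q[2],q[3],q[0]]).as_matrix().round(3))
b=plane(cam('top'),[(236.25,247.5),(268,242.5)],.147);print('bar',b.round(3))
E
```

```text
[ 0.26171651 -0.59442226  0.21359201] [ 0.1454716  -0.14577284  0.69253558 -0.69136297] 0.1
[[-0.915 -0.001  0.403]
 [-0.403  0.002 -0.915]
 [ 0.    -1.    -0.002]]
bar [[0.495 0.263 0.147]
 [0.51  0.164 0.147]]
```

View pics/w1.png

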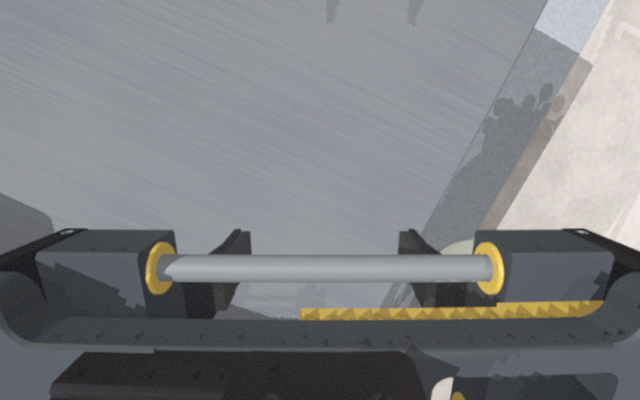

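The move was refused and the arm is still at its start: the picture shows only empty table between the fingers. The rows probably need all five keys.

>>> {"fn": "apply_moves", "kwargs": {
  "series": [
    {"tx": 24, "ty": 32, "tz": 0, "turn": 0.12, "grip": 87},
    {"tx": 48, "ty": 64, "tz": 0, "turn": 0.24, "grip": 87},
    {"tx": 72, "ty": 96, "tz": 0, "turn": 0.36, "grip": 87},
    {"tx": 96, "ty": 128, "tz": 0, "turn": 0.48, "grip": 87},
    {"tx": 120, "ty": 160, "tz": 0, "turn": 0.6, "grip": 87},
    {"tx": 144, "ty": 192, "tz": 0, "turn": 0.72, "grip": 87},
    {"tx": 168, "ty": 224, "tz": 0, "turn": 0.84, "grip": 87},
    {"tx": 192, "ty": 256, "tz": 0, "turn": 0.96, "grip": 87},
    {"tx": 216, "ty": 288, "tz": 0, "turn": 1.08, "grip": 87},
    {"tx": 240, "ty": 320, "tz": 0, "turn": 1.2, "grip": 87},
    {"tx": 264, "ty": 352, "tz": 0, "turn": 1.32, "grip": 87},
    {"tx": 287, "ty": 383, "tz": 0, "turn": 1.41, "grip": 87}
  ],
  "squeeze": 25
}}

```text
t: 1.15
eef_pos: [0.5495, -0.2095, 0.2137]
eef_rot: [-0.56, 0.561, -0.431, 0.431]
ft_force: [1.7, -0.9, -0.4]
grip_width: 1.0
```

>>> {"fn": "apply_moves", "kwargs": {
  "series": [
    {"tx": 0, "ty": -1, "tz": -38, "turn": 0, "grip": 87},
    {"tx": 0, "ty": -1, "tz": -76, "turn": 0, "grip": 87},
    {"tx": 0, "ty": -1, "tz": -105, "turn": 0, "grip": 87},
    {"tx": 0, "ty": -1, "tz": -115, "turn": 0, "grip": 87},
    {"tx": 0, "ty": -1, "tz": -115, "turn": 0, "grip": 87},
    {"tx": 0, "ty": -1, "tz": -115, "turn": 0, "grip": 40},
    {"tx": 0, "ty": -1, "tz": -115, "turn": 0, "grip": 40},
    {"tx": 0, "ty": -1, "tz": -115, "turn": 0, "grip": 40},
    {"tx": 0, "ty": -1, "tz": -115, "turn": 0, "grip": 40},
    {"tx": 0, "ty": -1, "tz": -115, "turn": 0, "grip": 40}
  ],
  "squeeze": 25
}}

```text
t: 1.98
eef_pos: [0.5504, -0.211, 0.1003]
eef_rot: [-0.56, 0.561, -0.43, 0.432]
ft_force: [-0.5, -0.1, 3.9]
grip_width: 0.731
```

>>> {"fn": "apply_moves", "kwargs": {
  "series": [
    {"tx": 0, "ty": 0, "tz": 15, "turn": 0, "grip": 40},
    {"tx": 0, "ty": 0, "tz": 20, "turn": 0, "grip": 40},
    {"tx": -12, "ty": -26, "tz": 20, "turn": 0, "grip": 40},
    {"tx": -24, "ty": -52, "tz": 20, "turn": 0, "grip": 40},
    {"tx": -36, "ty": -78, "tz": 20, "turn": 0, "grip": 40},
    {"tx": -48, "ty": -104, "tz": 20, "turn": 0, "grip": 40},
    {"tx": -60, "ty": -130, "tz": 20, "turn": 0, "grip": 40},
    {"tx": -70, "ty": -150, "tz": 20, "turn": 0, "grip": 40},
    {"tx": -70, "ty": -150, "tz": 15, "turn": 0, "grip": 40},
    {"tx": -70, "ty": -150, "tz": 5, "turn": 0, "grip": 40},
    {"tx": -70, "ty": -150, "tz": -3, "turn": 0, "grip": 40},
    {"tx": -70, "ty": -150, "tz": -3, "turn": 0, "grip": 40}
  ]
}}

```text
t: 2.98
eef_pos: [0.4805, -0.3594, 0.0959]
eef_rot: [-0.561, 0.561, -0.431, 0.431]
ft_force: [-0.1, 0.1, -3.6]
grip_width: 0.731
```

>>> {"fn": "apply_moves", "kwargs": {
  "series": [
    {"tx": 0, "ty": 0, "tz": -1, "turn": 0, "grip": 40},
    {"tx": 0, "ty": 0, "tz": -2, "turn": 0, "grip": 40},
    {"tx": 0, "ty": 0, "tz": -2, "turn": 0, "grip": 40}
  ]
}}

```text
t: 3.23
eef_pos: [0.481, -0.3591, 0.0956]
eef_rot: [-0.561, 0.562, -0.43, 0.43]
ft_force: [-3.7, -0.2, 8.3]
grip_width: 0.731
```

>>> {"fn": "apply_moves", "kwargs": {
  "series": [
    {"tx": 0, "ty": 0, "tz": 0, "turn": 0, "grip": 87},
    {"tx": 0, "ty": 0, "tz": 0, "turn": 0, "grip": 87},
    {"tx": 0, "ty": 0, "tz": 0, "turn": 0, "grip": 87},
    {"tx": 0, "ty": 0, "tz": 30, "turn": 0, "grip": 87},
    {"tx": 0, "ty": 0, "tz": 70, "turn": 0, "grip": 87},
    {"tx": 0, "ty": 0, "tz": 110, "turn": -0.12, "grip": 87},
    {"tx": 0, "ty": 30, "tz": 110, "turn": -0.24, "grip": 87},
    {"tx": 5, "ty": 65, "tz": 110, "turn": -0.36, "grip": 87},
    {"tx": 10, "ty": 100, "tz": 110, "turn": -0.48, "grip": 87},
    {"tx": 15, "ty": 135, "tz": 110, "turn": -0.6, "grip": 87},
    {"tx": 20, "ty": 170, "tz": 110, "turn": -0.72, "grip": 87},
    {"tx": 25, "ty": 205, "tz": 110, "turn": -0.84, "grip": 87}
  ]
}}

```text
t: 4.23
eef_pos: [0.5061, -0.1518, 0.2054]
eef_rot: [-0.335, 0.336, -0.622, 0.622]
ft_force: [0.1, -0.2, -1.1]
grip_width: 0.998
```

>>> {"fn": "apply_moves", "kwargs": {
  "series": [
    {"tx": 5, "ty": 40, "tz": 0, "turn": -0.12, "grip": 87},
    {"tx": 10, "ty": 80, "tz": 0, "turn": -0.24, "grip": 87},
    {"tx": 15, "ty": 120, "tz": 0, "turn": -0.36, "grip": 87},
    {"tx": 15, "ty": 140, "tz": 0, "turn": -0.48, "grip": 87},
    {"tx": 15, "ty": 140, "tz": 0, "turn": -0.6, "grip": 87},
    {"tx": 15, "ty": 140, "tz": 0, "turn": -0.72, "grip": 87},
    {"tx": 15, "ty": 140, "tz": 0, "turn": -0.82, "grip": 87},
    {"tx": 15, "ty": 140, "tz": 0, "turn": -0.82, "grip": 87}
  ]
}}

```text
t: 4.9
eef_pos: [0.521, -0.011, 0.2052]
eef_rot: [0.059, -0.06, 0.705, -0.704]
ft_force: [0.0, -0.1, -0.6]
grip_width: 1.002
```

```bash
python3 - <<'E'
from h import *
im,o=grab('top','top1.png');print(o['eef_pos'],o['t'],o['joint_positions'].round(2))
cv2.imwrite('pics/crop2.png',cv2.resize(im[150:310,300:440,::-1],None,fx=3.75,fy=3.75,interpolation=cv2.INTER_CUBIC))
E
```

```text
[ 0.52103684 -0.01098469  0.20515635] 4.9 [ 0.52  0.08 -0.57  1.76  0.05  1.31 -1.47]
```

View pics/crop2.png

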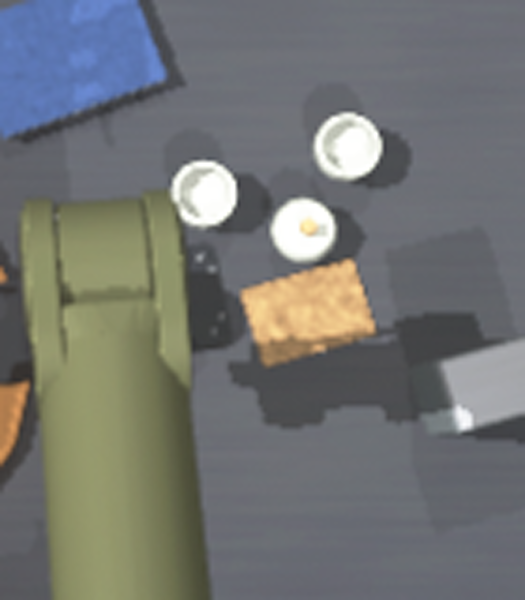

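Crop 2: the mat is uncovered, with corners near (243,290), (355,262), (375,330) and (265,365) in the crop. The tin stands well clear. The pot and cups B and C have not moved, and cup A is hidden by the arm.

```bash
cat >> h.py <<'E'
def whites(im,cm,box,z=.046,amin=100,amax=400):
    x0,x1,y0,y1=box;hsv=cv2.cvtColor(im,cv2.COLOR_RGB2HSV);w=((hsv[...,1]<60)&(hsv[...,2]>150)).astype(np.uint8)
    k=np.zeros_like(w);k[y0:y1,x0:x1]=w[y0:y1,x0:x1]
    for c in cv2.findContours(k,0,1)[0]:
        e,r=cv2.minEnclosingCircle(c)
        if amin<3.14*r*r<amax: print('white',np.round(e,1),round(r,1),plane(cm,e,z)[0].round(4))
E
python3 - <<'E'
from h import *
im=cv2.imread('pics/top1.png')[:,:,::-1];cm=cam('top');hsv=cv2.cvtColor(im,cv2.COLOR_RGB2HSV)
whites(im,cm,(340,420,170,240))
m=((hsv[...,0]>3)&(hsv[...,0]<22)&(hsv[...,1]>90)).astype(np.uint8);m[:205]=0;m[260:]=0;m[:,:360]=0;m[:,410:]=0
c=max(cv2.findContours(m,0,1)[0],key=cv2.contourArea);P=plane(cm,c.reshape(-1,2),.004)[:,:2]*1000
r=cv2.minAreaRect(P.astype(np.float32));print('mat',r)
im,o=grab('scene','scene1.png');c2=cam('scene')
print(proj(c2,[[.549,-.091,.046],[.656,-.116,.046]]));
hs=cv2.cvtColor(im,cv2.COLOR_RGB2HSV);w=((hs[...,1]<70)&(hs[...,2]>150)).astype(np.uint8)
n,l,s,cc=cv2.connectedComponentsWithStats(w)
for i in range(1,n):
    if 60<s[i,4]<900 and 170<cc[i,1]<290: print(s[i],cc[i].round(1))
E
```

```text
white [380.4 210.7] 8.6 [ 0.6216 -0.206   0.046 ]
white [353.8 201.2] 8.9 [ 0.6554 -0.116   0.046 ]
white [392.1 188.6] 9.1 [ 0.6982 -0.2487  0.046 ]
mat ((550.2576293945312, -214.34414672851562), (73.60945129394531, 110.02080535888672), 16.59429168701172)
[[280.03957646 211.54457928]
 [284.82501468 234.54194291]]
[163 189  39  22 441] [181.7 199.6]
[270 205  21  21 359] [280.2 215. ]
[274 228  22  23 405] [284.9 238.4]
[231 232  31  42 788] [246.7 253. ]
[314 258  68  33 245] [353.3 275.2]
[554 264  42  28 465] [576.5 278.3]
```

Mat centre is (0.550,-0.214) with yaw 0.29. The scene camera confirms cup A at (0.549,-0.091). Now picking up cup A.

>>> {"fn": "apply_moves", "kwargs": {
  "series": [
    {"tx": 14, "ty": -38, "tz": 0, "turn": 0, "grip": 80},
    {"tx": 28, "ty": -76, "tz": -10, "turn": 0, "grip": 80},
    {"tx": 28, "ty": -80, "tz": -45, "turn": 0, "grip": 80},
    {"tx": 28, "ty": -80, "tz": -85, "turn": 0, "grip": 80},
    {"tx": 28, "ty": -80, "tz": -125, "turn": 0, "grip": 80},
    {"tx": 28, "ty": -80, "tz": -155, "turn": 0, "grip": 80},
    {"tx": 28, "ty": -80, "tz": -170, "turn": 0, "grip": 80},
    {"tx": 28, "ty": -80, "tz": -170, "turn": 0, "grip": 80},
    {"tx": 28, "ty": -80, "tz": -170, "turn": 0, "grip": 50},
    {"tx": 28, "ty": -80, "tz": -170, "turn": 0, "grip": 50},
    {"tx": 28, "ty": -80, "tz": -170, "turn": 0, "grip": 50},
    {"tx": 28, "ty": -80, "tz": -170, "turn": 0, "grip": 50}
  ],
  "squeeze": 13
}}

```text
t: 6.0
eef_pos: [0.5504, -0.0916, 0.037]
eef_rot: [-0.062, 0.061, -0.704, 0.705]
ft_force: [-0.6, -0.2, -1.2]
grip_width: 0.703
```

>>> {"fn": "apply_moves", "kwargs": {
  "series": [
    {"tx": 0, "ty": 0, "tz": 0, "turn": 0, "grip": 50},
    {"tx": 0, "ty": 0, "tz": 0, "turn": 0, "grip": 50},
    {"tx": 0, "ty": 0, "tz": 30, "turn": 0, "grip": 50},
    {"tx": 0, "ty": 0, "tz": 60, "turn": 0, "grip": 50},
    {"tx": 0, "ty": 0, "tz": 90, "turn": 0, "grip": 50},
    {"tx": -10, "ty": 25, "tz": 105, "turn": 0, "grip": 50},
    {"tx": -25, "ty": 60, "tz": 105, "turn": 0, "grip": 50},
    {"tx": -40, "ty": 95, "tz": 105, "turn": 0, "grip": 50},
    {"tx": -55, "ty": 130, "tz": 105, "turn": 0, "grip": 50},
    {"tx": -70, "ty": 165, "tz": 105, "turn": 0, "grip": 50},
    {"tx": -85, "ty": 200, "tz": 105, "turn": 0, "grip": 50},
    {"tx": -100, "ty": 235, "tz": 105, "turn": 0, "grip": 50}
  ]
}}

```text
t: 7.0
eef_pos: [0.4495, 0.1449, 0.1425]
eef_rot: [-0.062, 0.06, -0.704, 0.705]
ft_force: [0.3, 0.9, 1.2]
grip_width: 0.57
```

The opening of 49.6 mm means I am not holding the cup. I'll look.

```bash
python3 - <<'E'
from h import *
im,o=grab('top','top2.png');cm=cam('top');print(o['ft_force'],o['grip_width'])
whites(im,cm,(200,430,130,300))
im2,o=grab('scene','scene2.png')
a=cv2.resize(im[150:300,240:440],None,fx=2.5,fy=2.5);b=cv2.resize(im2[150:300,200:400],None,fx=2.5,fy=2.5)
v=np.vstack([a,b])[:,:,::-1];cv2.imwrite('pics/v3.png',cv2.resize(v,(400,600)))
E
```

```text
[0.31281991 0.92693324 1.15944025] 0.5698759038044108
white [424.5 253.2] 11.1 [ 0.4769 -0.3485  0.046 ]
white [346.6 233. ] 9.1 [ 0.5466 -0.0892  0.046 ]
white [380.4 211. ] 8.6 [ 0.6209 -0.2059  0.046 ]
white [353.6 201.1] 9.0 [ 0.6556 -0.1153  0.046 ]
white [392.  188.5] 9.2 [ 0.6985 -0.2484  0.046 ]
```

View pics/v3.png

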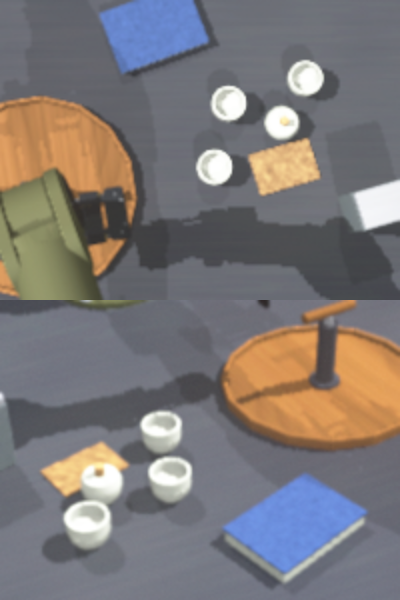

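The cup stayed on the table: I lifted before the fingers had closed fully. I'll go back, grip slightly lower and wait longer.

>>> {"fn": "apply_moves", "kwargs": {
  "series": [
    {"tx": 15, "ty": -36, "tz": 0, "turn": 0, "grip": 74},
    {"tx": 30, "ty": -72, "tz": 0, "turn": 0, "grip": 74},
    {"tx": 45, "ty": -108, "tz": 0, "turn": 0, "grip": 74},
    {"tx": 60, "ty": -144, "tz": 0, "turn": 0, "grip": 74},
    {"tx": 75, "ty": -180, "tz": 0, "turn": 0, "grip": 74},
    {"tx": 90, "ty": -216, "tz": 0, "turn": 0, "grip": 74},
    {"tx": 97, "ty": -235, "tz": -15, "turn": 0, "grip": 74},
    {"tx": 97, "ty": -235, "tz": -50, "turn": 0, "grip": 74},
    {"tx": 97, "ty": -235, "tz": -85, "turn": 0, "grip": 74},
    {"tx": 97, "ty": -235, "tz": -108, "turn": 0, "grip": 74},
    {"tx": 97, "ty": -235, "tz": -110, "turn": 0, "grip": 74},
    {"tx": 97, "ty": -235, "tz": -110, "turn": 0, "grip": 50}
  ]
}}

```text
t: 8.1
eef_pos: [0.5436, -0.0848, 0.0319]
eef_rot: [0.065, -0.065, 0.705, -0.703]
ft_force: [-0.2, -0.1, -0.1]
grip_width: 0.824
```

>>> {"fn": "apply_moves", "kwargs": {
  "series": [
    {"tx": 0, "ty": 0, "tz": 0, "turn": 0, "grip": 50},
    {"tx": 0, "ty": 0, "tz": 0, "turn": 0, "grip": 50},
    {"tx": 0, "ty": 0, "tz": 0, "turn": 0, "grip": 50},
    {"tx": 0, "ty": 0, "tz": 0, "turn": 0, "grip": 50},
    {"tx": 0, "ty": 0, "tz": 0, "turn": 0, "grip": 50},
    {"tx": 0, "ty": 0, "tz": 0, "turn": 0, "grip": 50}
  ]
}}

```text
t: 8.6
eef_pos: [0.5454, -0.0855, 0.0338]
eef_rot: [0.066, -0.064, 0.704, -0.704]
ft_force: [-0.2, -1.9, 6.6]
grip_width: 0.666
```

>>> {"fn": "apply_moves", "kwargs": {
  "series": [
    {"tx": 0, "ty": 0, "tz": 20, "turn": 0, "grip": 50},
    {"tx": 0, "ty": 0, "tz": 40, "turn": 0, "grip": 50},
    {"tx": -10, "ty": 24, "tz": 60, "turn": 0, "grip": 50},
    {"tx": -22, "ty": 53, "tz": 80, "turn": 0, "grip": 50},
    {"tx": -35, "ty": 84, "tz": 95, "turn": 0, "grip": 50},
    {"tx": -50, "ty": 119, "tz": 105, "turn": 0, "grip": 50},
    {"tx": -65, "ty": 155, "tz": 105, "turn": 0, "grip": 50},
    {"tx": -80, "ty": 191, "tz": 105, "turn": 0, "grip": 50},
    {"tx": -95, "ty": 227, "tz": 105, "turn": 0, "grip": 50},
    {"tx": -110, "ty": 263, "tz": 105, "turn": 0, "grip": 50},
    {"tx": -125, "ty": 299, "tz": 105, "turn": 0, "grip": 50},
    {"tx": -140, "ty": 335, "tz": 105, "turn": 0, "grip": 50}
  ]
}}

```text
t: 9.6
eef_pos: [0.4037, 0.251, 0.1388]
eef_rot: [-0.066, 0.064, -0.704, 0.704]
ft_force: [0.3, 0.8, -1.7]
grip_width: 0.662
```

>>> {"fn": "apply_moves", "kwargs": {
  "series": [
    {"tx": 0, "ty": 0, "tz": -30, "turn": 0, "grip": 50},
    {"tx": 0, "ty": 0, "tz": -60, "turn": 0, "grip": 50},
    {"tx": 0, "ty": 0, "tz": -80, "turn": 0, "grip": 50},
    {"tx": 0, "ty": 0, "tz": -88, "turn": 0, "grip": 50},
    {"tx": 0, "ty": 0, "tz": -92, "turn": 0, "grip": 50},
    {"tx": 0, "ty": 0, "tz": -93, "turn": 0, "grip": 50},
    {"tx": 0, "ty": 0, "tz": -93, "turn": 0, "grip": 50}
  ]
}}

```text
t: 10.18
eef_pos: [0.4041, 0.251, 0.0466]
eef_rot: [-0.066, 0.063, -0.704, 0.704]
ft_force: [-0.1, 0.5, -0.8]
grip_width: 0.662
```

>>> {"fn": "apply_moves", "kwargs": {
  "series": [
    {"tx": 0, "ty": 0, "tz": 0, "turn": 0, "grip": 74},
    {"tx": 0, "ty": 0, "tz": 0, "turn": 0, "grip": 74},
    {"tx": 0, "ty": 0, "tz": 0, "turn": 0, "grip": 74},
    {"tx": 0, "ty": 0, "tz": 40, "turn": 0, "grip": 74},
    {"tx": 0, "ty": 0, "tz": 80, "turn": 0, "grip": 74},
    {"tx": 0, "ty": 0, "tz": 120, "turn": 0, "grip": 74},
    {"tx": 0, "ty": 0, "tz": 155, "turn": 0, "grip": 74},
    {"tx": 10, "ty": -30, "tz": 155, "turn": 0, "grip": 74},
    {"tx": 30, "ty": -65, "tz": 155, "turn": 0, "grip": 74},
    {"tx": 50, "ty": -100, "tz": 155, "turn": 0, "grip": 74},
    {"tx": 75, "ty": -130, "tz": 155, "turn": 0, "grip": 74},
    {"tx": 100, "ty": -160, "tz": 155, "turn": 0, "grip": 74}
  ]
}}

```text
t: 11.18
eef_pos: [0.5052, 0.0891, 0.2025]
eef_rot: [-0.067, 0.063, -0.704, 0.705]
ft_force: [1.0, 0.0, 0.4]
grip_width: 0.849
```

>>> {"fn": "apply_moves", "kwargs": {
  "series": [
    {"tx": 24, "ty": -32, "tz": 0, "turn": 0, "grip": 74},
    {"tx": 48, "ty": -64, "tz": 0, "turn": 0, "grip": 74},
    {"tx": 72, "ty": -96, "tz": 0, "turn": 0, "grip": 74},
    {"tx": 96, "ty": -128, "tz": 0, "turn": 0, "grip": 74},
    {"tx": 120, "ty": -160, "tz": 0, "turn": 0, "grip": 74},
    {"tx": 144, "ty": -192, "tz": 0, "turn": 0, "grip": 74},
    {"tx": 150, "ty": -206, "tz": -10, "turn": 0, "grip": 74},
    {"tx": 150, "ty": -206, "tz": -40, "turn": 0, "grip": 74},
    {"tx": 150, "ty": -206, "tz": -70, "turn": 0, "grip": 74},
    {"tx": 150, "ty": -206, "tz": -100, "turn": 0, "grip": 74}
  ]
}}

```text
t: 12.02
eef_pos: [0.6555, -0.117, 0.1016]
eef_rot: [-0.067, 0.062, -0.704, 0.705]
ft_force: [0.3, 0.6, -0.4]
grip_width: 0.85
```

```bash
python3 - <<'E'
from h import *
im,o=grab('top','top3.png');cm=cam('top');print(o['eef_pos'],o['t'])
whites(im,cm,(200,430,130,300)); print('tray z:');whites(im,cm,(200,310,190,310),.058)
E
```

```text
[ 0.65548869 -0.11704108  0.10163821] 12.0167
white [244.9 276. ] 9.3 [0.4066 0.2515 0.046 ]
white [424.5 253.2] 11.1 [ 0.4769 -0.3485  0.046 ]
white [392.7 188.5] 8.6 [ 0.6986 -0.2508  0.046 ]
tray z:
white [244.9 276. ] 9.3 [0.4066 0.2495 0.058 ]
```

>>> {"fn": "apply_moves", "kwargs": {
  "series": [
    {"tx": 0, "ty": 1, "tz": -35, "turn": 0, "grip": 74},
    {"tx": 0, "ty": 1, "tz": -60, "turn": 0, "grip": 74},
    {"tx": 0, "ty": 1, "tz": -68, "turn": 0, "grip": 74},
    {"tx": 0, "ty": 1, "tz": -68, "turn": 0, "grip": 74},
    {"tx": 0, "ty": 1, "tz": -68, "turn": 0, "grip": 50},
    {"tx": 0, "ty": 1, "tz": -68, "turn": 0, "grip": 50},
    {"tx": 0, "ty": 1, "tz": -68, "turn": 0, "grip": 50},
    {"tx": 0, "ty": 1, "tz": -68, "turn": 0, "grip": 50},
    {"tx": 0, "ty": 1, "tz": -68, "turn": 0, "grip": 50},
    {"tx": 0, "ty": 1, "tz": -68, "turn": 0, "grip": 50},
    {"tx": 0, "ty": 1, "tz": -68, "turn": 0, "grip": 50},
    {"tx": 0, "ty": 1, "tz": -68, "turn": 0, "grip": 50}
  ]
}}

```text
t: 13.07
eef_pos: [0.6528, -0.1159, 0.0288]
eef_rot: [0.065, -0.064, 0.704, -0.704]
ft_force: [-0.3, -1.4, 6.8]
grip_width: 0.659
```

>>> {"fn": "apply_moves", "kwargs": {
  "series": [
    {"tx": 0, "ty": 0, "tz": 25, "turn": 0, "grip": 50},
    {"tx": -3, "ty": 15, "tz": 55, "turn": 0, "grip": 50},
    {"tx": -8, "ty": 45, "tz": 80, "turn": 0, "grip": 50},
    {"tx": -14, "ty": 82, "tz": 90, "turn": 0, "grip": 50},
    {"tx": -21, "ty": 121, "tz": 95, "turn": 0, "grip": 50},
    {"tx": -28, "ty": 160, "tz": 95, "turn": 0, "grip": 50},
    {"tx": -35, "ty": 199, "tz": 95, "turn": 0, "grip": 50},
    {"tx": -42, "ty": 238, "tz": 95, "turn": 0, "grip": 50},
    {"tx": -49, "ty": 277, "tz": 95, "turn": 0, "grip": 50},
    {"tx": -56, "ty": 316, "tz": 95, "turn": 0, "grip": 50},
    {"tx": -63, "ty": 355, "tz": 95, "turn": 0, "grip": 50},
    {"tx": -70, "ty": 393, "tz": 95, "turn": 0, "grip": 50}
  ]
}}

```text
t: 14.07
eef_pos: [0.5819, 0.279, 0.1241]
eef_rot: [0.065, -0.064, 0.704, -0.704]
ft_force: [1.5, 0.6, -0.6]
grip_width: 0.655
```

>>> {"fn": "apply_moves", "kwargs": {
  "series": [
    {"tx": 0, "ty": 0, "tz": -30, "turn": 0, "grip": 50},
    {"tx": 0, "ty": 0, "tz": -60, "turn": 0, "grip": 50},
    {"tx": 0, "ty": 0, "tz": -75, "turn": 0, "grip": 50},
    {"tx": 0, "ty": 0, "tz": -80, "turn": 0, "grip": 50},
    {"tx": 0, "ty": 0, "tz": -82, "turn": 0, "grip": 50},
    {"tx": 0, "ty": 0, "tz": -83, "turn": 0, "grip": 50}
  ]
}}

```text
t: 14.57
eef_pos: [0.5828, 0.2784, 0.0418]
eef_rot: [0.064, -0.064, 0.704, -0.704]
ft_force: [0.3, -0.1, -0.4]
grip_width: 0.662
```

>>> {"fn": "apply_moves", "kwargs": {
  "series": [
    {"tx": 0, "ty": 0, "tz": 0, "turn": 0, "grip": 74},
    {"tx": 0, "ty": 0, "tz": 0, "turn": 0, "grip": 74},
    {"tx": 0, "ty": 0, "tz": 0, "turn": 0, "grip": 74},
    {"tx": 0, "ty": 0, "tz": 40, "turn": 0, "grip": 74},
    {"tx": 0, "ty": 0, "tz": 80, "turn": 0, "grip": 74},
    {"tx": 3, "ty": -15, "tz": 110, "turn": 0, "grip": 74},
    {"tx": 11, "ty": -50, "tz": 110, "turn": 0, "grip": 74},
    {"tx": 20, "ty": -88, "tz": 110, "turn": 0, "grip": 74},
    {"tx": 29, "ty": -126, "tz": 110, "turn": 0, "grip": 74},
    {"tx": 38, "ty": -165, "tz": 110, "turn": 0, "grip": 74},
    {"tx": 47, "ty": -204, "tz": 110, "turn": 0, "grip": 74},
    {"tx": 55, "ty": -243, "tz": 110, "turn": 0, "grip": 74}
  ]
}}

```text
t: 15.57
eef_pos: [0.6384, 0.0334, 0.1528]
eef_rot: [-0.065, 0.063, -0.704, 0.704]
ft_force: [0.6, 0.5, -0.6]
grip_width: 0.848
```

>>> {"fn": "apply_moves", "kwargs": {
  "series": [
    {"tx": 8, "ty": -38, "tz": 0, "turn": 0, "grip": 74},
    {"tx": 16, "ty": -77, "tz": 0, "turn": 0, "grip": 74},
    {"tx": 24, "ty": -116, "tz": 0, "turn": 0, "grip": 74},
    {"tx": 32, "ty": -155, "tz": 0, "turn": 0, "grip": 74},
    {"tx": 41, "ty": -194, "tz": 0, "turn": 0, "grip": 74},
    {"tx": 50, "ty": -233, "tz": 0, "turn": 0, "grip": 74},
    {"tx": 58, "ty": -272, "tz": 0, "turn": 0, "grip": 74},
    {"tx": 60, "ty": -285, "tz": -20, "turn": 0, "grip": 74},
    {"tx": 60, "ty": -285, "tz": -50, "turn": 0, "grip": 74},
    {"tx": 60, "ty": -285, "tz": -50, "turn": 0, "grip": 74}
  ]
}}

```text
t: 16.4
eef_pos: [0.6945, -0.2533, 0.0966]
eef_rot: [0.061, -0.065, 0.705, -0.703]
ft_force: [-2.0, 0.2, -1.5]
grip_width: 0.848
```

```bash
python3 - <<'E'
from h import *
im,o=grab('top','top4.png');cm=cam('top');print(o['eef_pos'],o['t'])
whites(im,cm,(310,450,130,300)); print('tray z:');whites(im,cm,(200,310,190,310),.058)
cv2.imwrite('pics/crop4.png',cv2.resize(im[150:310,200:440,::-1],None,fx=3,fy=3))
E
```

```text
[ 0.69450816 -0.25327661  0.0966049 ] 16.4
white [443.  248.5] 10.7 [ 0.492  -0.4112  0.046 ]
white [380.4 210.7] 8.6 [ 0.6216 -0.206   0.046 ]
tray z:
white [244.9 276. ] 9.3 [0.4066 0.2495 0.058 ]
white [237.9 222. ] 9.1 [0.5857 0.277  0.058 ]
```

View pics/crop4.png

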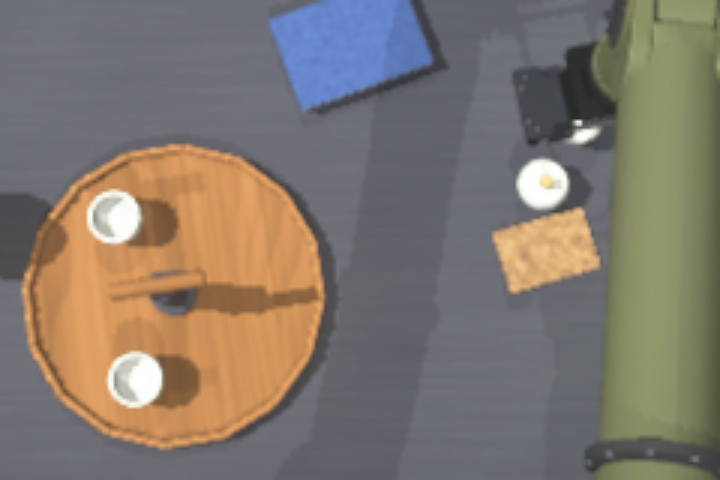

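Two cups stand on the tray, and the pot and cup C have not moved. Now picking up cup C.

>>> {"fn": "apply_moves", "kwargs": {
  "series": [
    {"tx": 3, "ty": 3, "tz": 0, "turn": 0, "grip": 74},
    {"tx": 3, "ty": 3, "tz": -30, "turn": 0, "grip": 74},
    {"tx": 3, "ty": 3, "tz": -55, "turn": 0, "grip": 74},
    {"tx": 3, "ty": 3, "tz": -64, "turn": 0, "grip": 74},
    {"tx": 3, "ty": 3, "tz": -64, "turn": 0, "grip": 50},
    {"tx": 3, "ty": 3, "tz": -64, "turn": 0, "grip": 50},
    {"tx": 3, "ty": 3, "tz": -64, "turn": 0, "grip": 50},
    {"tx": 3, "ty": 3, "tz": -64, "turn": 0, "grip": 50},
    {"tx": 3, "ty": 3, "tz": -64, "turn": 0, "grip": 50},
    {"tx": 3, "ty": 3, "tz": -64, "turn": 0, "grip": 50},
    {"tx": 3, "ty": 3, "tz": -64, "turn": 0, "grip": 50},
    {"tx": 3, "ty": 3, "tz": -64, "turn": 0, "grip": 50}
  ]
}}

```text
t: 17.45
eef_pos: [0.7007, -0.2495, 0.0385]
eef_rot: [0.064, -0.063, 0.704, -0.704]
ft_force: [0.6, -1.0, 6.1]
grip_width: 0.576
```

The opening is 50 mm, so I missed the cup. I'll open, rise, move aside and look.

>>> {"fn": "apply_moves", "kwargs": {
  "series": [
    {"tx": 0, "ty": 0, "tz": 0, "turn": 0, "grip": 74},
    {"tx": 0, "ty": 0, "tz": 0, "turn": 0, "grip": 74},
    {"tx": 0, "ty": 0, "tz": 0, "turn": 0, "grip": 74},
    {"tx": 0, "ty": 0, "tz": 0, "turn": 0, "grip": 74},
    {"tx": 0, "ty": 0, "tz": 0, "turn": 0, "grip": 74},
    {"tx": 0, "ty": 0, "tz": 40, "turn": 0, "grip": 74},
    {"tx": 0, "ty": 0, "tz": 80, "turn": 0, "grip": 74},
    {"tx": 0, "ty": 20, "tz": 110, "turn": 0, "grip": 74},
    {"tx": 0, "ty": 55, "tz": 110, "turn": 0, "grip": 74},
    {"tx": 0, "ty": 90, "tz": 110, "turn": 0, "grip": 74},
    {"tx": 0, "ty": 125, "tz": 110, "turn": 0, "grip": 74},
    {"tx": 0, "ty": 160, "tz": 110, "turn": 0, "grip": 74}
  ]
}}

```text
t: 18.45
eef_pos: [0.7004, -0.0879, 0.1486]
eef_rot: [0.064, -0.063, 0.704, -0.704]
ft_force: [1.4, 0.1, 0.3]
grip_width: 0.851
```

```bash
python3 - <<'E'
from h import *
im,o=grab('top','top5.png');cm=cam('top');print(o['eef_pos'],o['t'])
whites(im,cm,(310,450,130,300))
im2,o=grab('scene','scene5.png')
a=cv2.resize(im[160:260,340:440],None,fx=5,fy=5);b=cv2.resize(im2[200:300,190:290],None,fx=5,fy=5)
cv2.imwrite('pics/v5.png',cv2.resize(np.hstack([a,b])[:,:,::-1],(800,400)))
E
```

```text
[ 0.70037697 -0.08794281  0.14858643] 18.45
white [391.7 188.6] 8.7 [ 0.6983 -0.2475  0.046 ]
```

View pics/v5.png

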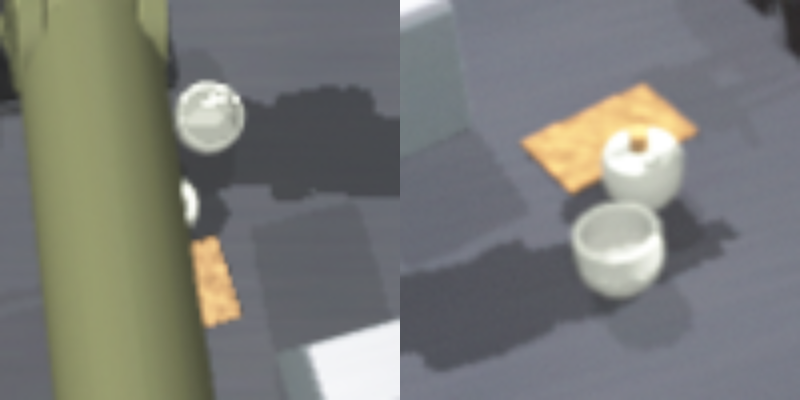

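Cup C stands upright at (0.698,-0.2475), so the fingers slid over it when I gripped at 0.0385. I'll grip lower, near z 0.029.

>>> {"fn": "apply_moves", "kwargs": {
  "series": [
    {"tx": 0, "ty": -35, "tz": 0, "turn": 0, "grip": 74},
    {"tx": 0, "ty": -70, "tz": 0, "turn": 0, "grip": 74},
    {"tx": 0, "ty": -105, "tz": 0, "turn": 0, "grip": 74},
    {"tx": -2, "ty": -140, "tz": 0, "turn": 0, "grip": 74},
    {"tx": -2, "ty": -160, "tz": 0, "turn": 0, "grip": 74},
    {"tx": -2, "ty": -160, "tz": -35, "turn": 0, "grip": 74},
    {"tx": -2, "ty": -160, "tz": -70, "turn": 0, "grip": 74},
    {"tx": -2, "ty": -160, "tz": -105, "turn": 0, "grip": 74},
    {"tx": -2, "ty": -160, "tz": -120, "turn": 0, "grip": 74},
    {"tx": -2, "ty": -160, "tz": -120, "turn": 0, "grip": 74},
    {"tx": -2, "ty": -160, "tz": -120, "turn": 0, "grip": 74}
  ]
}}

```text
t: 19.47
eef_pos: [0.6975, -0.2382, 0.0277]
eef_rot: [0.068, -0.068, 0.707, -0.701]
ft_force: [0.4, -1.7, -0.9]
grip_width: 0.851
```

>>> {"fn": "apply_moves", "kwargs": {
  "series": [
    {"tx": 0, "ty": 0, "tz": 0, "turn": 0, "grip": 54},
    {"tx": 0, "ty": 0, "tz": 0, "turn": 0, "grip": 54},
    {"tx": 0, "ty": 0, "tz": 0, "turn": 0, "grip": 54},
    {"tx": 0, "ty": 0, "tz": 0, "turn": 0, "grip": 54},
    {"tx": 0, "ty": 0, "tz": 0, "turn": 0, "grip": 54},
    {"tx": 0, "ty": 0, "tz": 0, "turn": 0, "grip": 54},
    {"tx": 0, "ty": 0, "tz": 0, "turn": 0, "grip": 54}
  ]
}}

```text
t: 20.05
eef_pos: [0.698, -0.2383, 0.0284]
eef_rot: [0.068, -0.067, 0.707, -0.701]
ft_force: [-0.7, -1.8, 2.9]
grip_width: 0.649
```

>>> {"fn": "apply_moves", "kwargs": {
  "series": [
    {"tx": 0, "ty": 0, "tz": 15, "turn": 0, "grip": 54},
    {"tx": 0, "ty": 0, "tz": 35, "turn": 0, "grip": 54},
    {"tx": 0, "ty": 10, "tz": 60, "turn": 0, "grip": 54},
    {"tx": -6, "ty": 35, "tz": 80, "turn": 0, "grip": 54},
    {"tx": -14, "ty": 65, "tz": 95, "turn": 0, "grip": 54},
    {"tx": -23, "ty": 100, "tz": 95, "turn": 0, "grip": 54}
  ]
}}

```text
t: 20.55
eef_pos: [0.6771, -0.1392, 0.1285]
eef_rot: [0.069, -0.064, 0.706, -0.702]
ft_force: [1.1, 0.8, -0.7]
grip_width: 0.646
```

```bash
python3 - <<'E'
from h import *
o=arm.get_obs();print(o['joint_positions'].round(2))
im2,o=grab('scene','scene6.png')
p=proj(cam('scene'),o['eef_pos'])[0].astype(int);print(p)
cv2.imwrite('pics/v6.png',cv2.resize(im2[p[1]-60:p[1]+60,p[0]-60:p[0]+60,::-1],(480,480)))
E
```

```text
[ 0.52  0.5  -0.49  1.44  0.23  1.26 -1.37]
[278 217]
```

View pics/v6.png

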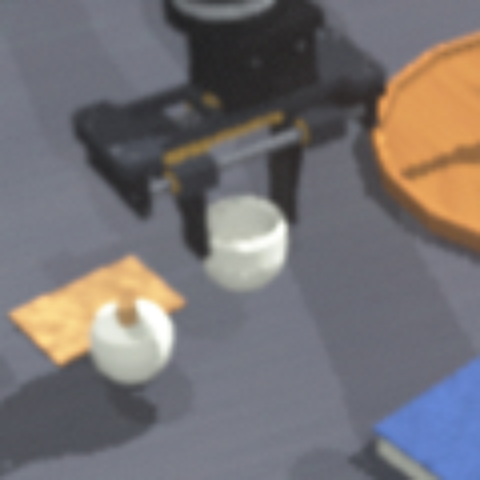

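The cup is held upright, about 7 mm off-centre towards +x. The pot has not moved. Carrying on to its place on the tray.

>>> {"fn": "apply_moves", "kwargs": {
  "series": [
    {"tx": -9, "ty": 35, "tz": 0, "turn": 0, "grip": 54},
    {"tx": -18, "ty": 70, "tz": 0, "turn": 0, "grip": 54},
    {"tx": -28, "ty": 106, "tz": 0, "turn": 0, "grip": 54},
    {"tx": -38, "ty": 142, "tz": 0, "turn": 0, "grip": 54},
    {"tx": -48, "ty": 178, "tz": 0, "turn": 0, "grip": 54},
    {"tx": -58, "ty": 214, "tz": 0, "turn": 0, "grip": 54},
    {"tx": -67, "ty": 250, "tz": 0, "turn": 0, "grip": 54},
    {"tx": -76, "ty": 286, "tz": 0, "turn": 0, "grip": 54},
    {"tx": -84, "ty": 317, "tz": 0, "turn": 0, "grip": 54},
    {"tx": -84, "ty": 317, "tz": -30, "turn": 0, "grip": 54},
    {"tx": -84, "ty": 317, "tz": -60, "turn": 0, "grip": 54},
    {"tx": -84, "ty": 317, "tz": -78, "turn": 0, "grip": 54}
  ]
}}

```text
t: 21.6
eef_pos: [0.5887, 0.1919, 0.0472]
eef_rot: [0.072, -0.072, 0.708, -0.699]
ft_force: [-0.9, -0.9, -2.1]
grip_width: 0.648
```

>>> {"fn": "apply_moves", "kwargs": {
  "series": [
    {"tx": 0, "ty": 0, "tz": -4, "turn": 0, "grip": 54},
    {"tx": 0, "ty": 0, "tz": -8, "turn": 0, "grip": 54},
    {"tx": 0, "ty": 0, "tz": -8, "turn": 0, "grip": 54}
  ]
}}

```text
t: 21.85
eef_pos: [0.5882, 0.1918, 0.0402]
eef_rot: [0.072, -0.072, 0.708, -0.699]
ft_force: [-0.1, 0.4, -1.7]
grip_width: 0.652
```

>>> {"fn": "apply_moves", "kwargs": {
  "series": [
    {"tx": 0, "ty": 0, "tz": 8, "turn": 0, "grip": 54},
    {"tx": 0, "ty": -8, "tz": 8, "turn": 0, "grip": 54},
    {"tx": 1, "ty": -15, "tz": 8, "turn": 0, "grip": 54},
    {"tx": 1, "ty": -15, "tz": 8, "turn": 0, "grip": 54},
    {"tx": 1, "ty": -15, "tz": 4, "turn": 0, "grip": 54},
    {"tx": 1, "ty": -15, "tz": 0, "turn": 0, "grip": 54},
    {"tx": 1, "ty": -15, "tz": -1, "turn": 0, "grip": 54},
    {"tx": 1, "ty": -15, "tz": -1, "turn": 0, "grip": 54}
  ]
}}

```text
t: 22.52
eef_pos: [0.5893, 0.1766, 0.0394]
eef_rot: [0.072, -0.072, 0.708, -0.699]
ft_force: [-0.5, -0.6, 4.3]
grip_width: 0.651
```

>>> {"fn": "apply_moves", "kwargs": {
  "series": [
    {"tx": 0, "ty": 0, "tz": 0, "turn": 0, "grip": 72},
    {"tx": 0, "ty": 0, "tz": 0, "turn": 0, "grip": 72},
    {"tx": 0, "ty": 0, "tz": 0, "turn": 0, "grip": 72},
    {"tx": 0, "ty": 0, "tz": 0, "turn": 0, "grip": 72},
    {"tx": 0, "ty": 0, "tz": 35, "turn": 0, "grip": 72},
    {"tx": 0, "ty": 0, "tz": 70, "turn": 0, "grip": 74},
    {"tx": 2, "ty": -20, "tz": 100, "turn": 0, "grip": 74},
    {"tx": 5, "ty": -55, "tz": 110, "turn": 0, "grip": 74},
    {"tx": 8, "ty": -93, "tz": 110, "turn": 0, "grip": 74},
    {"tx": 11, "ty": -131, "tz": 110, "turn": 0, "grip": 74},
    {"tx": 14, "ty": -169, "tz": 110, "turn": 0, "grip": 74},
    {"tx": 17, "ty": -207, "tz": 110, "turn": 0, "grip": 74}
  ]
}}

```text
t: 23.52
eef_pos: [0.6062, -0.032, 0.1496]
eef_rot: [0.072, -0.072, 0.708, -0.699]
ft_force: [1.0, -0.0, -0.2]
grip_width: 0.851
```

```bash
python3 - <<'E'
from h import *
im,o=grab('top','top7.png');cm=cam('top');print(o['eef_pos'],o['t'],o['joint_positions'].round(2))
whites(im,cm,(310,450,130,300)); print('tray z:');whites(im,cm,(200,310,190,310),.058)
E
```

```text
[ 0.60621848 -0.03202736  0.14958471] 23.5167 [ 0.47  0.32 -0.55  1.63  0.16  1.24 -1.47]
white [380.4 210.5] 8.6 [ 0.6224 -0.2061  0.046 ]
tray z:
white [244.9 276. ] 9.3 [0.4066 0.2495 0.058 ]
white [267.8 221.3] 8.9 [0.5871 0.1761 0.058 ]
white [237.9 222. ] 9.1 [0.5857 0.277  0.058 ]
```

The three cups are on the tray within 3 mm of plan. Now the pot.

>>> {"fn": "apply_moves", "kwargs": {
  "series": [
    {"tx": 4, "ty": -38, "tz": 0, "turn": 0, "grip": 80},
    {"tx": 8, "ty": -76, "tz": 0, "turn": 0, "grip": 80},
    {"tx": 12, "ty": -114, "tz": 0, "turn": 0, "grip": 80},
    {"tx": 16, "ty": -152, "tz": 0, "turn": 0, "grip": 80},
    {"tx": 17, "ty": -176, "tz": 0, "turn": 0, "grip": 80},
    {"tx": 17, "ty": -176, "tz": -20, "turn": 0, "grip": 80},
    {"tx": 17, "ty": -176, "tz": -50, "turn": 0, "grip": 80},
    {"tx": 17, "ty": -176, "tz": -50, "turn": 0, "grip": 80}
  ]
}}

```text
t: 24.23
eef_pos: [0.6198, -0.2194, 0.0929]
eef_rot: [0.064, -0.071, 0.707, -0.701]
ft_force: [0.2, 0.8, -1.7]
grip_width: 0.918
```

>>> {"fn": "apply_moves", "kwargs": {
  "series": [
    {"tx": 4, "ty": 11, "tz": 0, "turn": 0, "grip": 80},
    {"tx": 4, "ty": 11, "tz": -20, "turn": 0, "grip": 80},
    {"tx": 4, "ty": 11, "tz": -45, "turn": 0, "grip": 80},
    {"tx": 4, "ty": 11, "tz": -60, "turn": 0, "grip": 80},
    {"tx": 4, "ty": 11, "tz": -65, "turn": 0, "grip": 80},
    {"tx": 4, "ty": 11, "tz": -65, "turn": 0, "grip": 80}
  ]
}}

```text
t: 24.73
eef_pos: [0.6238, -0.2067, 0.0276]
eef_rot: [0.064, -0.072, 0.708, -0.7]
ft_force: [-0.2, 1.3, 0.6]
grip_width: 0.92
```

>>> {"fn": "apply_moves", "kwargs": {
  "series": [
    {"tx": 0, "ty": 0, "tz": 0, "turn": 0, "grip": 54},
    {"tx": 0, "ty": 0, "tz": 0, "turn": 0, "grip": 54},
    {"tx": 0, "ty": 0, "tz": 0, "turn": 0, "grip": 54},
    {"tx": 0, "ty": 0, "tz": 0, "turn": 0, "grip": 54},
    {"tx": 0, "ty": 0, "tz": 0, "turn": 0, "grip": 54},
    {"tx": 0, "ty": 0, "tz": 0, "turn": 0, "grip": 54},
    {"tx": 0, "ty": 0, "tz": 0, "turn": 0, "grip": 54},
    {"tx": 0, "ty": 0, "tz": 0, "turn": 0, "grip": 54},
    {"tx": 0, "ty": 0, "tz": 0, "turn": 0, "grip": 54}
  ],
  "squeeze": 14
}}

```text
t: 25.48
eef_pos: [0.6245, -0.2081, 0.0285]
eef_rot: [0.064, -0.071, 0.707, -0.701]
ft_force: [0.3, -3.1, 3.6]
grip_width: 0.622
```

>>> {"fn": "apply_moves", "kwargs": {
  "series": [
    {"tx": 0, "ty": 0, "tz": 0, "turn": 0, "grip": 46},
    {"tx": 0, "ty": 0, "tz": 0, "turn": 0, "grip": 46},
    {"tx": 0, "ty": 0, "tz": 0, "turn": 0, "grip": 46},
    {"tx": 0, "ty": 0, "tz": 0, "turn": 0, "grip": 46}
  ]
}}

```text
t: 25.82
eef_pos: [0.6245, -0.2081, 0.0285]
eef_rot: [0.064, -0.071, 0.707, -0.701]
ft_force: [0.3, -1.3, 2.9]
grip_width: 0.612
```

```bash
python3 - <<'E'
from h import *
im2,o=grab('scene','scene8.png')
p=proj(cam('scene'),o['eef_pos'])[0].astype(int);print(p,o['grip_width'])
cv2.imwrite('pics/v8.png',cv2.resize(im2[p[1]-60:p[1]+60,p[0]-60:p[0]+60,::-1],(480,480),interpolation=cv2.INTER_CUBIC))
E
```

```text
[250 241] 0.611963725386052
```

View pics/v8.png

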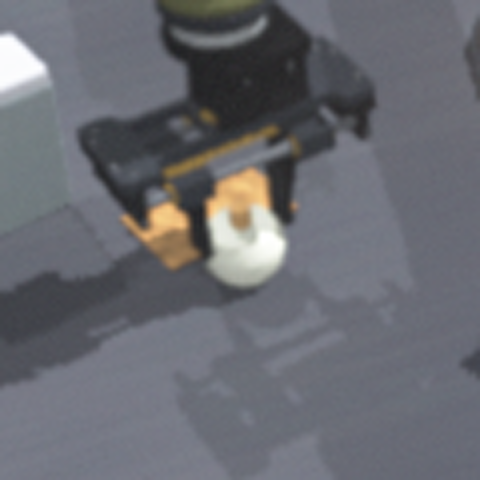

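The pot sits about 11 mm forward (+x) of the pad line. I'll open, centre on it and grip again.

>>> {"fn": "apply_moves", "kwargs": {
  "series": [
    {"tx": 0, "ty": 0, "tz": 0, "turn": 0, "grip": 76},
    {"tx": 0, "ty": 0, "tz": 0, "turn": 0, "grip": 76},
    {"tx": 0, "ty": 0, "tz": 0, "turn": 0, "grip": 76},
    {"tx": 0, "ty": 0, "tz": 0, "turn": 0, "grip": 76},
    {"tx": 5, "ty": 1, "tz": 0, "turn": 0, "grip": 76},
    {"tx": 11, "ty": 2, "tz": 0, "turn": 0, "grip": 76},
    {"tx": 11, "ty": 2, "tz": 0, "turn": 0, "grip": 76},
    {"tx": 11, "ty": 2, "tz": 0, "turn": 0, "grip": 76}
  ]
}}

```text
t: 26.53
eef_pos: [0.6361, -0.2055, 0.0284]
eef_rot: [0.065, -0.071, 0.707, -0.701]
ft_force: [-0.5, -0.6, -0.1]
grip_width: 0.87
```

>>> {"fn": "apply_moves", "kwargs": {
  "series": [
    {"tx": 0, "ty": 0, "tz": 0, "turn": 0, "grip": 52},
    {"tx": 0, "ty": 0, "tz": 0, "turn": 0, "grip": 52},
    {"tx": 0, "ty": 0, "tz": 0, "turn": 0, "grip": 52},
    {"tx": 0, "ty": 0, "tz": 0, "turn": 0, "grip": 52},
    {"tx": 0, "ty": 0, "tz": 0, "turn": 0, "grip": 52},
    {"tx": 0, "ty": 0, "tz": 0, "turn": 0, "grip": 52},
    {"tx": 0, "ty": 0, "tz": 0, "turn": 0, "grip": 52},
    {"tx": 0, "ty": 0, "tz": 0, "turn": 0, "grip": 52}
  ]
}}

```text
t: 27.2
eef_pos: [0.6359, -0.2057, 0.0283]
eef_rot: [0.065, -0.071, 0.707, -0.701]
ft_force: [0.2, 0.2, -0.6]
grip_width: 0.605
```

```bash
cat > pot.py <<'E'
from h import *
import sys
def pot(im,box):
    cm=cam('scene');x0,x1,y0,y1=box;hs=cv2.cvtColor(im,cv2.COLOR_RGB2HSV)
    w=((hs[...,1]<60)&(hs[...,2]>150)).astype(np.uint8);k=np.zeros_like(w);k[y0:y1,x0:x1]=w[y0:y1,x0:x1]
    c=max(cv2.findContours(k,0,1)[0],key=cv2.contourArea);b=cv2.boundingRect(c)
    o=((hs[...,0]>3)&(hs[...,0]<22)&(hs[...,1]>110)).astype(np.uint8);n,l,s,cc=cv2.connectedComponentsWithStats(o)
    kn=[(cc[i].round(1),s[i,4],plane(cm,cc[i],.054)[0].round(4)) for i in range(1,n) if abs(cc[i,0]-b[0]-b[2]/2)<10 and b[1]-14<cc[i,1]<b[1]+b[3] and 4<s[i,4]<60]
    print('pot box',b,'bottom',plane(cm,(b[0]+b[2]/2,b[1]+b[3]-1),.012)[0].round(4),'side mid',plane(cm,(b[0]+b[2]/2,b[1]+b[3]-b[2]/2),.029)[0].round(4),'knob',kn)
if __name__=='__main__':
    for f,bx in(('scene1.png',(232,262,228,251)),('scene5.png',(235,265,228,252)),('scene8.png',(232,280,225,262))):
        pot(cv2.imread('pics/'+f)[:,:,::-1],bx)
    im,o=grab('scene','scene9.png');pot(im,(232,280,225,265));print(o['grip_width'])
E
python3 pot.py
```

```text
pot box (240, 232, 22, 19) bottom [ 0.6425 -0.214   0.012 ] side mid [ 0.6206 -0.2057  0.029 ] knob [(array([260.6, 231.9]), np.int32(16), array([ 0.627 , -0.1775,  0.054 ])), (array([249.5, 235. ]), np.int32(6), array([ 0.6274, -0.21  ,  0.054 ]))]
pot box (239, 232, 22, 20) bottom [ 0.6454 -0.2178  0.012 ] side mid [ 0.6237 -0.2096  0.029 ] knob [(array([249.5, 235. ]), np.int32(6), array([ 0.6274, -0.21  ,  0.054 ]))]
pot box (242, 232, 20, 20) bottom [ 0.6477 -0.2127  0.012 ] side mid [ 0.6301 -0.2057  0.029 ] knob []
pot box (244, 232, 17, 20) bottom [ 0.6482 -0.2114  0.012 ] side mid [ 0.6369 -0.2064  0.029 ] knob [(array([248.2, 223. ]), np.int32(10), array([ 0.574 , -0.1975,  0.054 ]))]
0.6051628957349968
```

```bash
python3 - <<'E'
from h import *
w,o=grab('wrist','w9.png');s=cv2.imread('pics/scene9.png')[:,:,::-1]
a=cv2.resize(s[185:275,200:300],(445,400),interpolation=cv2.INTER_CUBIC);b=cv2.resize(w[100:400,120:520],(400,300));b=np.vstack([b,np.zeros((100,400,3),np.uint8)])
cv2.imwrite('pics/v9.png',cv2.resize(np.hstack([a,b])[:,:,::-1],(800,379)))
E
```

```text
(no output)
```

View pics/v9.png

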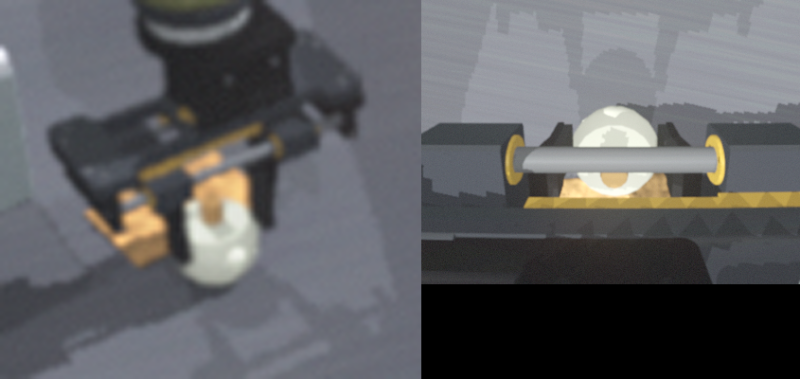

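```bash
python3 - <<'E'
from h import *
o=arm.get_obs();cm=cam('wrist',o);print('cam',-cm[2].T@cm[3],cm[2][2],'tcp',o['eef_pos'])
print('far edge',plane(cm,(325,213),.034),'knob',plane(cm,(323,288),.056))
q=o['eef_rot'];R=Ro.from_quat([q[1],q[2],q[3],q[0]]).as_matrix();p=o['eef_pos'];print(R.round(3))
for s in(-1,1):
  for dx in (-.0095,.0095):
    for dy in(.017,-.02): print(s,dx,dy,proj(cm,p+R@np.array([dx,dy,s*.0263]))[0].round(0))
for c in([.6247,-.208],[.636,-.206],[.645,-.205]): print(c,proj(cm,[[c[0],c[1],.062],[c[0]+.029,c[1],.034],[c[0],c[1]+.029,.03],[c[0],c[1]-.029,.03]]).round(0).tolist())
E
```

```text
cam [ 0.7066857  -0.19416121  0.19767016] [-0.26053864 -0.04062524 -0.96460832] tcp [ 0.63589701 -0.20554017  0.02825832]
far edge [[ 0.65623543 -0.20269192  0.034     ]] knob [[ 0.62106765 -0.20862654  0.056     ]]
[[-0.981 -0.011  0.191]
 [-0.192  0.008 -0.981]
 [ 0.009 -1.    -0.01 ]]
-1 -0.0095 0.017 [284. 219.]
-1 -0.0095 -0.02 [275. 240.]
-1 0.0095 0.017 [285. 245.]
-1 0.0095 -0.02 [276. 271.]
1 -0.0095 0.017 [363. 219.]
1 -0.0095 -0.02 [371. 240.]
1 0.0095 0.017 [362. 245.]
1 0.0095 -0.02 [370. 271.]
[0.6247, -0.208] [[323.0, 288.0], [333.0, 219.0], [278.0, 252.0], [369.0, 268.0]]
[0.636, -0.206] [[323.0, 268.0], [334.0, 200.0], [277.0, 234.0], [370.0, 252.0]]
[0.645, -0.205] [[325.0, 252.0], [335.0, 184.0], [278.0, 220.0], [372.0, 238.0]]
```

The wrist view puts the pot at (0.6255,-0.208). It slid about 10 mm along the pads as they closed. I'll centre on it and close gently in steps.

>>> {"fn": "apply_moves", "kwargs": {
  "series": [
    {"tx": 0, "ty": 0, "tz": 0, "turn": 0, "grip": 72},
    {"tx": 0, "ty": 0, "tz": 0, "turn": 0, "grip": 72},
    {"tx": 0, "ty": 0, "tz": 0, "turn": 0, "grip": 72},
    {"tx": -5, "ty": -1, "tz": 1, "turn": 0, "grip": 72},
    {"tx": -10, "ty": -2, "tz": 1, "turn": 0, "grip": 72},
    {"tx": -10, "ty": -2, "tz": 1, "turn": 0, "grip": 72},
    {"tx": -10, "ty": -2, "tz": 1, "turn": 0, "grip": 66},
    {"tx": -10, "ty": -2, "tz": 1, "turn": 0, "grip": 66},
    {"tx": -10, "ty": -2, "tz": 1, "turn": 0, "grip": 62},
    {"tx": -10, "ty": -2, "tz": 1, "turn": 0, "grip": 62},
    {"tx": -10, "ty": -2, "tz": 1, "turn": 0, "grip": 59},
    {"tx": -10, "ty": -2, "tz": 1, "turn": 0, "grip": 59}
  ],
  "squeeze": 6
}}

```text
t: 28.3
eef_pos: [0.626, -0.2074, 0.0292]
eef_rot: [0.065, -0.071, 0.707, -0.701]
ft_force: [-0.1, -0.1, 0.2]
grip_width: 0.691
```

>>> {"fn": "apply_moves", "kwargs": {
  "series": [
    {"tx": 0, "ty": 0, "tz": 0, "turn": 0, "grip": 57},
    {"tx": 0, "ty": 0, "tz": 0, "turn": 0, "grip": 57},
    {"tx": 0, "ty": 0, "tz": 0, "turn": 0, "grip": 55},
    {"tx": 0, "ty": 0, "tz": 0, "turn": 0, "grip": 55},
    {"tx": 0, "ty": 0, "tz": 0, "turn": 0, "grip": 52},
    {"tx": 0, "ty": 0, "tz": 0, "turn": 0, "grip": 52}
  ]
}}

```text
t: 28.8
eef_pos: [0.626, -0.2076, 0.0292]
eef_rot: [0.065, -0.071, 0.707, -0.701]
ft_force: [-0.0, -0.5, -0.8]
grip_width: 0.616
```

>>> {"fn": "apply_moves", "kwargs": {
  "series": [
    {"tx": 0, "ty": 0, "tz": 0, "turn": 0, "grip": 52},
    {"tx": 0, "ty": 0, "tz": 0, "turn": 0, "grip": 52},
    {"tx": 0, "ty": 0, "tz": 0, "turn": 0, "grip": 52}
  ],
  "squeeze": 14
}}

```text
t: 29.05
eef_pos: [0.6259, -0.2075, 0.0291]
eef_rot: [0.065, -0.072, 0.707, -0.701]
ft_force: [-0.4, -0.4, -0.5]
grip_width: 0.61
```

```bash
cat > wk.py <<'E'
from h import *
w,o=grab('wrist','wk.png');cm=cam('wrist',o)
hs=cv2.cvtColor(w,cv2.COLOR_RGB2HSV);m=((hs[...,1]<50)&(hs[...,2]>200)).astype(np.uint8);m[:150]=0;m[300:]=0;m[:,:200]=0;m[:,450:]=0
m=cv2.morphologyEx(m,cv2.MORPH_OPEN,np.ones((5,5)));c=max(cv2.findContours(m,0,1)[0],key=cv2.contourArea);b=cv2.boundingRect(c);print(b)
p=plane(cm,(b[0]+b[2]/2,b[1]),.034)[0];print('far edge',p.round(4),'tcp',o['eef_pos'],o['grip_width'],o['ft_force'])
E
python3 wk.py
```

```text
(280, 197, 89, 58)
far edge [ 0.6554 -0.2026  0.034 ] tcp [ 0.62594736 -0.20754281  0.02908125] 0.6098432663303677 [-0.4198819  -0.44616459 -0.49130323]
```

It is centred now: the far edge at 0.655 matches pot radius plus TCP. Trying a small lift.

>>> {"fn": "apply_moves", "kwargs": {
  "series": [
    {"tx": 0, "ty": 0, "tz": 5, "turn": 0, "grip": 50},
    {"tx": 0, "ty": 0, "tz": 10, "turn": 0, "grip": 50},
    {"tx": 0, "ty": 0, "tz": 15, "turn": 0, "grip": 50},
    {"tx": 0, "ty": 0, "tz": 20, "turn": 0, "grip": 50},
    {"tx": 0, "ty": 0, "tz": 20, "turn": 0, "grip": 50}
  ]
}}

```text
t: 29.52
eef_pos: [0.627, -0.2078, 0.0509]
eef_rot: [0.065, -0.071, 0.707, -0.701]
ft_force: [0.2, 0.4, -1.1]
grip_width: 0.605
```

```bash
python3 wk.py; python3 - <<'E'
from pot import *
im,o=grab('scene','scene10.png');pot(im,(225,285,205,270))
E
```

```text
(281, 197, 88, 58)
far edge [ 0.6511 -0.204   0.034 ] tcp [ 0.62703837 -0.20777505  0.05088521] 0.6051073969786477 [ 0.1971448   0.44535934 -1.12428048]
pot box (242, 227, 20, 20) bottom [ 0.6272 -0.2063  0.012 ] side mid [ 0.6091 -0.1991  0.029 ] knob [(array([248.1, 225.1]), np.int32(49), array([ 0.5833, -0.2007,  0.054 ]))]
```

>>> {"fn": "apply_moves", "kwargs": {
  "series": [
    {"tx": 0, "ty": 0, "tz": 30, "turn": 0, "grip": 50},
    {"tx": -5, "ty": 9, "tz": 60, "turn": 0, "grip": 50},
    {"tx": -20, "ty": 35, "tz": 75, "turn": 0, "grip": 50},
    {"tx": -38, "ty": 66, "tz": 80, "turn": 0, "grip": 50},
    {"tx": -57, "ty": 98, "tz": 80, "turn": 0, "grip": 50},
    {"tx": -76, "ty": 131, "tz": 80, "turn": 0, "grip": 50},
    {"tx": -95, "ty": 164, "tz": 80, "turn": 0, "grip": 50},
    {"tx": -114, "ty": 197, "tz": 80, "turn": 0, "grip": 50},
    {"tx": -133, "ty": 230, "tz": 80, "turn": 0, "grip": 50},
    {"tx": -152, "ty": 263, "tz": 80, "turn": 0, "grip": 50},
    {"tx": -171, "ty": 296, "tz": 80, "turn": 0, "grip": 50},
    {"tx": -190, "ty": 329, "tz": 80, "turn": 0, "grip": 50}
  ]
}}

```text
t: 30.62
eef_pos: [0.4349, 0.1226, 0.1295]
eef_rot: [0.065, -0.071, 0.707, -0.701]
ft_force: [0.9, 1.1, -0.2]
grip_width: 0.61
```

>>> {"fn": "apply_moves", "kwargs": {
  "series": [
    {"tx": -7, "ty": 14, "tz": 0, "turn": 0, "grip": 50},
    {"tx": -15, "ty": 29, "tz": 0, "turn": 0, "grip": 50},
    {"tx": -15, "ty": 29, "tz": 0, "turn": 0, "grip": 50},
    {"tx": -15, "ty": 29, "tz": -30, "turn": 0, "grip": 50},
    {"tx": -15, "ty": 29, "tz": -60, "turn": 0, "grip": 50},
    {"tx": -15, "ty": 29, "tz": -75, "turn": 0, "grip": 50},
    {"tx": -15, "ty": 29, "tz": -75, "turn": 0, "grip": 50}
  ]
}}

```text
t: 31.2
eef_pos: [0.4171, 0.1498, 0.0513]
eef_rot: [0.062, -0.073, 0.706, -0.701]
ft_force: [-0.1, -0.4, -1.4]
grip_width: 0.605
```

```bash
python3 - <<'E'
from h import *
im2,o=grab('scene','scene11.png');print(o['eef_pos'])
p=proj(cam('scene'),o['eef_pos'])[0].astype(int)
cv2.imwrite('pics/v11.png',cv2.resize(im2[p[1]-50:p[1]+60,p[0]-80:p[0]+110,::-1],(760,440),interpolation=cv2.INTER_CUBIC))
E
python3 wk.py
```

```text
[0.41709591 0.14984018 0.05126726]
(282, 197, 86, 58)
far edge [0.442  0.1542 0.034 ] tcp [0.41853988 0.15055461 0.05313647] 0.605414281575117 [-0.56143346  0.70468872 -1.46801103]
```

View pics/v11.png

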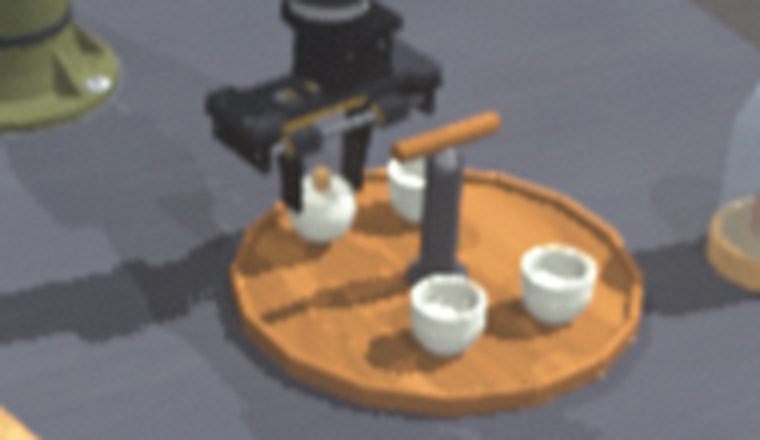

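The picture shows the pot held upright above the tray at (322,210), with three cups standing on it. Lowering the pot.

>>> {"fn": "apply_moves", "kwargs": {
  "series": [
    {"tx": 0, "ty": 0, "tz": -5, "turn": 0, "grip": 50},
    {"tx": 0, "ty": 0, "tz": -9, "turn": 0, "grip": 50},
    {"tx": 0, "ty": 0, "tz": -11, "turn": 0, "grip": 50},
    {"tx": 0, "ty": 0, "tz": -12, "turn": 0, "grip": 50},
    {"tx": 0, "ty": 0, "tz": -12, "turn": 0, "grip": 50}
  ]
}}

```text
t: 31.72
eef_pos: [0.4201, 0.1511, 0.0426]
eef_rot: [0.064, -0.071, 0.707, -0.701]
ft_force: [-0.3, 0.3, -1.0]
grip_width: 0.606
```

>>> {"fn": "apply_moves", "kwargs": {
  "series": [
    {"tx": 0, "ty": 0, "tz": -1, "turn": 0, "grip": 50},
    {"tx": 0, "ty": 0, "tz": -2, "turn": 0, "grip": 50},
    {"tx": 0, "ty": 0, "tz": -2, "turn": 0, "grip": 62},
    {"tx": 0, "ty": 0, "tz": -2, "turn": 0, "grip": 72},
    {"tx": 0, "ty": 0, "tz": -2, "turn": 0, "grip": 72},
    {"tx": 0, "ty": 0, "tz": -2, "turn": 0, "grip": 72},
    {"tx": 0, "ty": 0, "tz": -2, "turn": 0, "grip": 72},
    {"tx": 0, "ty": 0, "tz": 30, "turn": 0, "grip": 72},
    {"tx": 0, "ty": 0, "tz": 70, "turn": 0, "grip": 72},
    {"tx": 0, "ty": 0, "tz": 110, "turn": 0, "grip": 72},
    {"tx": 0, "ty": 0, "tz": 150, "turn": 0, "grip": 72},
    {"tx": 0, "ty": 0, "tz": 160, "turn": 0, "grip": 72}
  ]
}}

```text
t: 32.72
eef_pos: [0.4232, 0.1524, 0.2088]
eef_rot: [0.068, -0.068, 0.707, -0.701]
ft_force: [1.7, 1.5, -0.5]
grip_width: 0.827
```

>>> {"fn": "apply_moves", "kwargs": {
  "series": [
    {"tx": 4, "ty": -38, "tz": 0, "turn": 0.12, "grip": 87},
    {"tx": 8, "ty": -76, "tz": 0, "turn": 0.24, "grip": 87},
    {"tx": 12, "ty": -114, "tz": 0, "turn": 0.36, "grip": 87},
    {"tx": 16, "ty": -152, "tz": 0, "turn": 0.48, "grip": 87},
    {"tx": 20, "ty": -190, "tz": 0, "turn": 0.6, "grip": 87},
    {"tx": 24, "ty": -228, "tz": 0, "turn": 0.72, "grip": 87}
  ]
}}

```text
t: 33.22
eef_pos: [0.4458, -0.0652, 0.2086]
eef_rot: [0.292, -0.294, 0.646, -0.641]
ft_force: [1.2, 0.4, 0.4]
grip_width: 0.992
```

```bash
python3 - <<'E'
from h import *
im,o=grab('top','top12.png');cm=cam('top');print(o['eef_pos'],o['t'])
whites(im,cm,(200,310,190,310),.058)
hsv=cv2.cvtColor(im,cv2.COLOR_RGB2HSV);w=((hsv[...,1]<60)&(hsv[...,2]>150)).astype(np.uint8);w[:210]=0;w[290:]=0;w[:,:400]=0;w[:,452:]=0
c=max(cv2.findContours(w,0,1)[0],key=cv2.contourArea);P=plane(cm,c.reshape(-1,2),.125)[:,:2]*1000;print('tin lid',cv2.minAreaRect(P.astype(np.float32)))
im2,o=grab('scene','scene12.png')
a=cv2.resize(im[190:310,200:320],(400,400));b=cv2.resize(im2[150:250,300:420],(480,400))
cv2.imwrite('pics/v12.png',cv2.resize(np.hstack([a,b])[:,:,::-1],(800,364)))
E
```

```text
[ 0.44584621 -0.06515129  0.20862646] 33.2167
white [244.9 276. ] 9.3 [0.4066 0.2495 0.058 ]
white [275.4 272.4] 8.8 [0.4174 0.1492 0.058 ]
white [267.8 221.2] 8.9 [0.5875 0.1763 0.058 ]
white [237.9 222. ] 9.1 [0.5857 0.277  0.058 ]
tin lid ((479.801513671875, -358.9306335449219), (61.93177032470703, 96.20580291748047), 15.152765274047852)
```

View pics/v12.png

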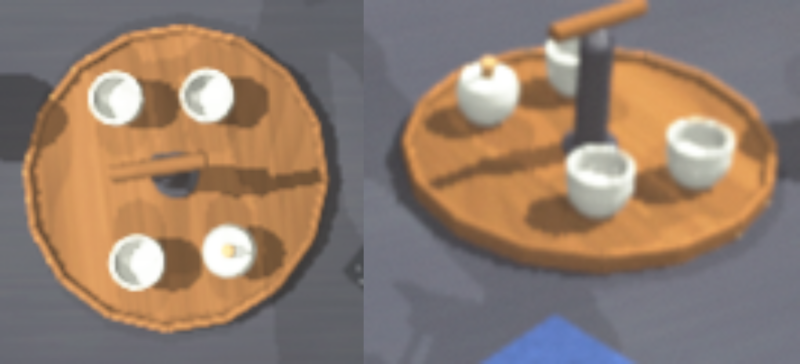

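All four pieces stand upright on the tray, 100–107 mm from its centre. Fetching the tin now: lid centre (0.480,-0.359), yaw 0.264.

>>> {"fn": "apply_moves", "kwargs": {
  "series": [
    {"tx": 4, "ty": -34, "tz": 0, "turn": 0.12, "grip": 87},
    {"tx": 8, "ty": -68, "tz": 0, "turn": 0.24, "grip": 87},
    {"tx": 12, "ty": -102, "tz": 0, "turn": 0.36, "grip": 87},
    {"tx": 16, "ty": -138, "tz": 0, "turn": 0.48, "grip": 87},
    {"tx": 20, "ty": -175, "tz": 0, "turn": 0.6, "grip": 87},
    {"tx": 25, "ty": -212, "tz": 0, "turn": 0.72, "grip": 87},
    {"tx": 30, "ty": -250, "tz": 0, "turn": 0.84, "grip": 87},
    {"tx": 34, "ty": -285, "tz": 0, "turn": 0.95, "grip": 87},
    {"tx": 34, "ty": -294, "tz": 0, "turn": 0.98, "grip": 87},
    {"tx": 34, "ty": -294, "tz": 0, "turn": 0.98, "grip": 87}
  ]
}}

```text
t: 34.15
eef_pos: [0.4783, -0.3677, 0.2066]
eef_rot: [-0.555, 0.56, -0.437, 0.433]
ft_force: [0.1, 0.2, 0.4]
grip_width: 0.999
```

>>> {"fn": "apply_moves", "kwargs": {
  "series": [
    {"tx": 2, "ty": 9, "tz": 0, "turn": 0.02, "grip": 87},
    {"tx": 2, "ty": 9, "tz": -35, "turn": 0.02, "grip": 87},
    {"tx": 2, "ty": 9, "tz": -70, "turn": 0.02, "grip": 87},
    {"tx": 2, "ty": 9, "tz": -100, "turn": 0.02, "grip": 87},
    {"tx": 2, "ty": 9, "tz": -110, "turn": 0.02, "grip": 87},
    {"tx": 2, "ty": 9, "tz": -110, "turn": 0.02, "grip": 87},
    {"tx": 2, "ty": 9, "tz": -110, "turn": 0.02, "grip": 50},
    {"tx": 2, "ty": 9, "tz": -110, "turn": 0.02, "grip": 50},
    {"tx": 2, "ty": 9, "tz": -110, "turn": 0.02, "grip": 50},
    {"tx": 2, "ty": 9, "tz": -110, "turn": 0.02, "grip": 50},
    {"tx": 2, "ty": 9, "tz": -110, "turn": 0.02, "grip": 50},
    {"tx": 2, "ty": 9, "tz": -110, "turn": 0.02, "grip": 50}
  ],
  "squeeze": 25
}}

```text
t: 35.15
eef_pos: [0.481, -0.3593, 0.0982]
eef_rot: [-0.559, 0.564, -0.431, 0.429]
ft_force: [-1.2, 1.2, 5.6]
grip_width: 0.727
```

>>> {"fn": "apply_moves", "kwargs": {
  "series": [
    {"tx": 0, "ty": 0, "tz": 12, "turn": 0, "grip": 50},
    {"tx": 0, "ty": 0, "tz": 25, "turn": 0, "grip": 50},
    {"tx": 12, "ty": 25, "tz": 25, "turn": 0, "grip": 50},
    {"tx": 24, "ty": 50, "tz": 25, "turn": 0.01, "grip": 50},
    {"tx": 36, "ty": 75, "tz": 25, "turn": 0.02, "grip": 50},
    {"tx": 48, "ty": 100, "tz": 25, "turn": 0.025, "grip": 50},
    {"tx": 60, "ty": 125, "tz": 25, "turn": 0.025, "grip": 50},
    {"tx": 70, "ty": 145, "tz": 25, "turn": 0.025, "grip": 50},
    {"tx": 70, "ty": 145, "tz": 20, "turn": 0.025, "grip": 50},
    {"tx": 70, "ty": 145, "tz": 15, "turn": 0.025, "grip": 50},
    {"tx": 70, "ty": 145, "tz": 12, "turn": 0.025, "grip": 50},
    {"tx": 70, "ty": 145, "tz": 12, "turn": 0.025, "grip": 50}
  ]
}}

```text
t: 36.15
eef_pos: [0.5497, -0.2158, 0.1094]
eef_rot: [-0.563, 0.57, -0.425, 0.422]
ft_force: [-0.9, 0.7, -3.3]
grip_width: 0.729
```

>>> {"fn": "apply_moves", "kwargs": {
  "series": [
    {"tx": 1, "ty": 1, "tz": -3, "turn": 0, "grip": 50},
    {"tx": 1, "ty": 1, "tz": -6, "turn": 0, "grip": 50},
    {"tx": 1, "ty": 1, "tz": -8, "turn": 0, "grip": 50},
    {"tx": 1, "ty": 1, "tz": -9, "turn": 0, "grip": 50},
    {"tx": 1, "ty": 1, "tz": -9, "turn": 0, "grip": 50}
  ]
}}

```text
t: 36.57
eef_pos: [0.5505, -0.2166, 0.1023]
eef_rot: [-0.562, 0.57, -0.425, 0.423]
ft_force: [-3.1, -0.8, 7.4]
grip_width: 0.731
```

Contact with the mat. Releasing, rising and moving towards the handle.

>>> {"fn": "apply_moves", "kwargs": {
  "series": [
    {"tx": 0, "ty": 0, "tz": 0, "turn": 0, "grip": 87},
    {"tx": 0, "ty": 0, "tz": 0, "turn": 0, "grip": 87},
    {"tx": 0, "ty": 0, "tz": 0, "turn": 0, "grip": 87},
    {"tx": 0, "ty": 0, "tz": 0, "turn": 0, "grip": 87},
    {"tx": 0, "ty": 0, "tz": 35, "turn": 0, "grip": 87},
    {"tx": 0, "ty": 0, "tz": 70, "turn": 0, "grip": 87},
    {"tx": 0, "ty": 0, "tz": 105, "turn": 0, "grip": 87},
    {"tx": 0, "ty": 15, "tz": 130, "turn": -0.05, "grip": 70},
    {"tx": -5, "ty": 50, "tz": 130, "turn": -0.1, "grip": 60},
    {"tx": -9, "ty": 90, "tz": 130, "turn": -0.15, "grip": 50},
    {"tx": -13, "ty": 130, "tz": 130, "turn": -0.15, "grip": 50},
    {"tx": -17, "ty": 170, "tz": 130, "turn": -0.15, "grip": 50}
  ]
}}

```text
t: 37.57
eef_pos: [0.5332, -0.0449, 0.2324]
eef_rot: [-0.529, 0.536, -0.466, 0.464]
ft_force: [0.5, -0.3, -0.5]
grip_width: 0.704
```

>>> {"fn": "apply_moves", "kwargs": {
  "series": [
    {"tx": -4, "ty": 38, "tz": 0, "turn": 0, "grip": 50},
    {"tx": -8, "ty": 76, "tz": 0, "turn": 0, "grip": 50},
    {"tx": -12, "ty": 114, "tz": 0, "turn": 0, "grip": 50},
    {"tx": -16, "ty": 152, "tz": 0, "turn": 0, "grip": 50},
    {"tx": -20, "ty": 190, "tz": 0, "turn": 0, "grip": 50},
    {"tx": -24, "ty": 228, "tz": 0, "turn": 0, "grip": 50},
    {"tx": -30, "ty": 255, "tz": 0, "turn": 0, "grip": 50},
    {"tx": -30, "ty": 255, "tz": 0, "turn": 0, "grip": 50}
  ]
}}

```text
t: 38.23
eef_pos: [0.5001, 0.2185, 0.2327]
eef_rot: [-0.533, 0.538, -0.465, 0.46]
ft_force: [-1.2, -0.3, 0.6]
grip_width: 0.574
```

```bash
python3 - <<'E'
from h import *
im,o=grab('top','top13.png');cm=cam('top');print(o['eef_pos'],o['eef_rot'],o['t'])
hsv=cv2.cvtColor(im,cv2.COLOR_RGB2HSV);w=((hsv[...,1]<60)&(hsv[...,2]>150)).astype(np.uint8);w[:200]=0;w[260:]=0;w[:,:350]=0;w[:,430:]=0
c=max(cv2.findContours(w,0,1)[0],key=cv2.contourArea);P=plane(cm,c.reshape(-1,2),.125)[:,:2]*1000;print('tin lid',cv2.minAreaRect(P.astype(np.float32)))
E
```

```text
[0.5001094  0.21850963 0.23272548] [-0.53279547  0.53765203 -0.46453603  0.45963634] 38.2333
tin lid ((548.0018920898438, -213.65924072265625), (61.954776763916016, 105.3270034790039), 16.47603988647461)
```

The tin is back within 3 mm of the mat centre. Now grasping the handle.

>>> {"fn": "apply_moves", "kwargs": {
  "series": [
    {"tx": 2, "ty": -5, "tz": 0, "turn": 0, "grip": 50},
    {"tx": 2, "ty": -5, "tz": -30, "turn": 0, "grip": 50},
    {"tx": 2, "ty": -5, "tz": -60, "turn": 0, "grip": 50},
    {"tx": 2, "ty": -5, "tz": -80, "turn": 0, "grip": 50},
    {"tx": 2, "ty": -5, "tz": -85, "turn": 0, "grip": 50},
    {"tx": 2, "ty": -5, "tz": -85, "turn": 0, "grip": 50},
    {"tx": 2, "ty": -5, "tz": -85, "turn": 0, "grip": 10},
    {"tx": 2, "ty": -5, "tz": -85, "turn": 0, "grip": 10},
    {"tx": 2, "ty": -5, "tz": -85, "turn": 0, "grip": 10},
    {"tx": 2, "ty": -5, "tz": -85, "turn": 0, "grip": 10},
    {"tx": 2, "ty": -5, "tz": -85, "turn": 0, "grip": 10},
    {"tx": 2, "ty": -5, "tz": -85, "turn": 0, "grip": 10}
  ],
  "squeeze": 30
}}

```text
t: 39.28
eef_pos: [0.5037, 0.2097, 0.148]
eef_rot: [-0.532, 0.537, -0.464, 0.461]
ft_force: [-0.4, 0.5, 0.3]
grip_width: 0.205
```

>>> {"fn": "apply_moves", "kwargs": {
  "series": [
    {"tx": 0, "ty": 0, "tz": 0, "turn": 0, "grip": 10},
    {"tx": 0, "ty": 0, "tz": 0, "turn": 0, "grip": 10},
    {"tx": 0, "ty": 0, "tz": 0, "turn": 0, "grip": 10}
  ]
}}

```text
t: 39.53
eef_pos: [0.5037, 0.2098, 0.148]
eef_rot: [-0.532, 0.537, -0.464, 0.461]
ft_force: [-0.3, 0.1, -0.4]
grip_width: 0.125
```

The fingers closed to 11 mm, so the bar is not between them. I'll look.

```bash
python3 - <<'E'
from h import *
im2,o=grab('scene','scene14.png');w,o=grab('wrist','w14.png');t,o=grab('top','top14.png')
p=proj(cam('scene'),o['eef_pos'])[0].astype(int);print(p)
a=cv2.resize(im2[p[1]-50:p[1]+50,p[0]-50:p[0]+50],(400,400),interpolation=cv2.INTER_CUBIC);b=cv2.resize(w[100:400,120:520],(400,300));b=np.vstack([b,np.zeros((100,400,3),np.uint8)])
cv2.imwrite('pics/v14.png',np.hstack([a,b])[:,:,::-1])
E
```

```text
[362 155]
```

View pics/v14.png

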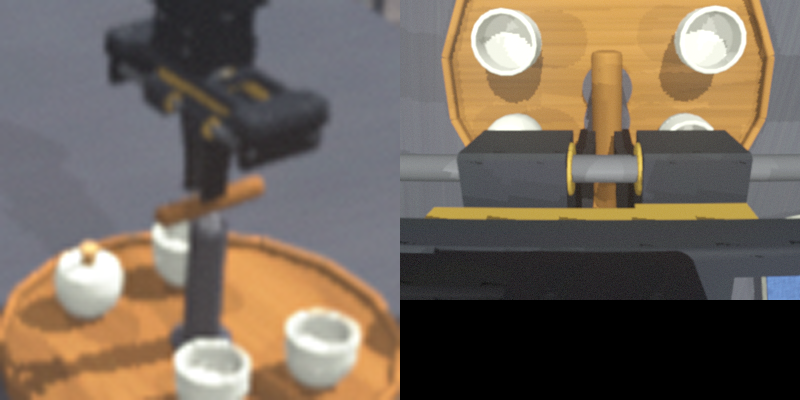

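```bash
python3 - <<'E'
from h import *
print(arm.tip_reach); o=arm.get_obs();cm=cam('wrist',o);p=o['eef_pos'];q=o['eef_rot'];R=Ro.from_quat([q[1],q[2],q[3],q[0]]).as_matrix()
print(R.round(3),o['grip_width'],o['ft_force'])
for dy in(.017,.007,-.003,-.02): print(dy,[proj(cm,p+R@np.array([-.0095,dy,s*.0055]))[0].round(0).tolist() for s in(-1,1)])
c2=cam('scene');print([(dy,proj(c2,p+R@np.array([0,dy,0]))[0].round(1).tolist()) for dy in(.017,0,-.02)])
print('bar',proj(c2,[[.495,.263,.147],[.51,.164,.147],[.5025,.2135,.147]]).round(1).tolist())
E
```

```text
0.017
[[ 0.143 -0.009  0.99 ]
 [-0.99  -0.003  0.143]
 [ 0.002 -1.    -0.009]] 0.11573617590301138 [-0.64849215  0.29261773 -0.41613616]
0.017 [[315.0, 217.0], [332.0, 217.0]]
0.007 [[315.0, 222.0], [332.0, 222.0]]
-0.003 [[314.0, 227.0], [332.0, 227.0]]
-0.02 [[313.0, 238.0], [333.0, 238.0]]
[(0.017, [362.4, 159.8]), (0, [362.7, 155.2]), (-0.02, [363.1, 149.8])]
bar [[375.8, 151.1], [350.9, 159.3], [363.5, 155.1]]
```

The fingertips end near TCP height when nearly closed, about 20 mm higher than I took them to be, so they pinch only the top of the bar. I'll open, go 18 mm lower and close again; a width of about 18 mm will confirm the bar is held.

>>> {"fn": "apply_moves", "kwargs": {
  "series": [
    {"tx": 0, "ty": 0, "tz": 0, "turn": 0, "grip": 45},
    {"tx": 0, "ty": 0, "tz": 0, "turn": 0, "grip": 45},
    {"tx": 0, "ty": 0, "tz": 0, "turn": 0, "grip": 45},
    {"tx": 0, "ty": 0, "tz": 0, "turn": 0, "grip": 45},
    {"tx": -1, "ty": 3, "tz": -8, "turn": 0, "grip": 45},
    {"tx": -1, "ty": 3, "tz": -18, "turn": 0, "grip": 45},
    {"tx": -1, "ty": 3, "tz": -18, "turn": 0, "grip": 45},
    {"tx": -1, "ty": 3, "tz": -18, "turn": 0, "grip": 14},
    {"tx": -1, "ty": 3, "tz": -18, "turn": 0, "grip": 14},
    {"tx": -1, "ty": 3, "tz": -18, "turn": 0, "grip": 14},
    {"tx": -1, "ty": 3, "tz": -18, "turn": 0, "grip": 14},
    {"tx": -1, "ty": 3, "tz": -18, "turn": 0, "grip": 14}
  ],
  "squeeze": 20
}}

```text
t: 40.68
eef_pos: [0.5035, 0.2129, 0.1303]
eef_rot: [-0.532, 0.537, -0.464, 0.462]
ft_force: [8.3, 2.4, -4.2]
grip_width: 0.231
```

>>> {"fn": "apply_moves", "kwargs": {
  "series": [
    {"tx": 0, "ty": 0, "tz": 0, "turn": 0, "grip": 14},
    {"tx": 0, "ty": 0, "tz": 0, "turn": 0, "grip": 14},
    {"tx": 0, "ty": 0, "tz": 0, "turn": 0, "grip": 14}
  ]
}}

```text
t: 40.93
eef_pos: [0.5046, 0.2131, 0.1306]
eef_rot: [-0.533, 0.536, -0.464, 0.462]
ft_force: [4.6, 0.8, -3.5]
grip_width: 0.198
```

The width is 17.2 mm, so the bar is held. Pulling up.

>>> {"fn": "apply_moves", "kwargs": {
  "series": [
    {"tx": -1, "ty": 0, "tz": 10, "turn": 0, "grip": 10},
    {"tx": -1, "ty": 0, "tz": 22, "turn": 0, "grip": 10},
    {"tx": -1, "ty": 0, "tz": 34, "turn": 0, "grip": 10},
    {"tx": -1, "ty": 0, "tz": 46, "turn": 0, "grip": 10},
    {"tx": -1, "ty": 0, "tz": 58, "turn": 0, "grip": 10},
    {"tx": -1, "ty": 0, "tz": 70, "turn": 0, "grip": 10},
    {"tx": -1, "ty": 0, "tz": 80, "turn": 0, "grip": 10},
    {"tx": -1, "ty": 0, "tz": 90, "turn": 0, "grip": 10},
    {"tx": -1, "ty": 0, "tz": 97, "turn": 0, "grip": 10},
    {"tx": -1, "ty": 0, "tz": 101, "turn": 0, "grip": 10},
    {"tx": -1, "ty": 0, "tz": 103, "turn": 0, "grip": 10},
    {"tx": -1, "ty": 0, "tz": 103, "turn": 0, "grip": 10}
  ],
  "squeeze": 35
}}

```text
t: 41.93
eef_pos: [0.5046, 0.213, 0.2342]
eef_rot: [-0.533, 0.535, -0.463, 0.463]
ft_force: [5.9, 0.3, -1.9]
grip_width: 0.198
```

```bash
cat > bar.py <<'E'
from h import *
im,o=grab('scene','scene15.png');cm=cam('scene')
for h in(.147,.24,.247,.253): print(h,proj(cm,[[.495,.263,h],[.51,.164,h]]).round(1).tolist())
hs=cv2.cvtColor(im,cv2.COLOR_RGB2HSV);m=((hs[...,0]>3)&(hs[...,0]<22)&(hs[...,1]>110)).astype(np.uint8);m[165:]=0;m[90:]*=1;m[:,:330]=0;m[:,395:]=0;m[:100]=0
n,l,s,c=cv2.connectedComponentsWithStats(m)
for i in range(1,n):
    if s[i,4]>8: print(s[i],c[i].round(1))
print(o['grip_width'],o['ft_force'],o['eef_pos'])
E
python3 bar.py
```

```text
0.147 [[375.8, 151.1], [350.9, 159.3]]
0.24 [[378.0, 125.1], [352.2, 132.7]]
0.247 [[378.1, 123.1], [352.3, 130.6]]
0.253 [[378.3, 121.3], [352.4, 128.8]]
[361 100   9   5  10] [364.7 102. ]
[372 120   8   6  35] [375.4 122.3]
[353 123  12   8  49] [359.  127.2]
[341 163   8   2   9] [344.9 163.9]
0.19783185828457311 [ 5.90541139  0.34434908 -1.86349494] [0.50461595 0.21303044 0.23416446]
```

The bar is up. I'll lower it a few millimetres to see whether the lock carries it.

>>> {"fn": "apply_moves", "kwargs": {
  "series": [
    {"tx": 0, "ty": 0, "tz": 1, "turn": 0, "grip": 10},
    {"tx": 0, "ty": 0, "tz": 1, "turn": 0, "grip": 10},
    {"tx": 0, "ty": 0, "tz": 0, "turn": 0, "grip": 10},
    {"tx": 0, "ty": 0, "tz": -2, "turn": 0, "grip": 10},
    {"tx": 0, "ty": 0, "tz": -4, "turn": 0, "grip": 10},
    {"tx": 0, "ty": 0, "tz": -4, "turn": 0, "grip": 10}
  ]
}}

```text
t: 42.48
eef_pos: [0.5046, 0.213, 0.2303]
eef_rot: [-0.533, 0.535, -0.463, 0.463]
ft_force: [1.5, 0.6, 1.6]
grip_width: 0.198
```

>>> {"fn": "apply_moves", "kwargs": {
  "series": [
    {"tx": 0, "ty": 0, "tz": 0, "turn": 0, "grip": 40},
    {"tx": 0, "ty": 0, "tz": 0, "turn": 0, "grip": 40},
    {"tx": 0, "ty": 0, "tz": 0, "turn": 0, "grip": 40},
    {"tx": 0, "ty": 0, "tz": 0, "turn": 0, "grip": 40},
    {"tx": 0, "ty": 0, "tz": 0, "turn": 0, "grip": 45},
    {"tx": 0, "ty": 0, "tz": 0, "turn": 0, "grip": 45},
    {"tx": 0, "ty": 0, "tz": 0, "turn": 0, "grip": 45}
  ]
}}

```text
t: 43.07
eef_pos: [0.5045, 0.213, 0.2303]
eef_rot: [-0.533, 0.535, -0.463, 0.463]
ft_force: [0.4, -0.7, -0.0]
grip_width: 0.509
```

```bash
python3 bar.py
```

```text
0.147 [[375.8, 151.1], [350.9, 159.3]]
0.24 [[378.0, 125.1], [352.2, 132.7]]
0.247 [[378.1, 123.1], [352.3, 130.6]]
0.253 [[378.3, 121.3], [352.4, 128.8]]
[376 121   4   5  18] [377.5 123. ]
[353 125  16   7  71] [360.4 127.8]
[341 163   8   2   9] [344.9 163.9]
0.5089458554471322 [ 0.42197883 -0.70307188 -0.04558973] [0.50450687 0.21302218 0.23028113]
```

The handle stays up with the grip open. Retreating for the last check.

>>> {"fn": "apply_moves", "kwargs": {
  "series": [
    {"tx": 0, "ty": 0, "tz": 20, "turn": 0, "grip": 50},
    {"tx": 0, "ty": 0, "tz": 45, "turn": 0, "grip": 50},
    {"tx": 0, "ty": 0, "tz": 75, "turn": 0, "grip": 50},
    {"tx": 0, "ty": -30, "tz": 90, "turn": 0, "grip": 50},
    {"tx": 0, "ty": -65, "tz": 90, "turn": 0, "grip": 50},
    {"tx": 0, "ty": -100, "tz": 90, "turn": 0, "grip": 50},
    {"tx": 0, "ty": -135, "tz": 90, "turn": 0, "grip": 50},
    {"tx": -15, "ty": -170, "tz": 90, "turn": 0, "grip": 50},
    {"tx": -30, "ty": -205, "tz": 90, "turn": 0, "grip": 50},
    {"tx": -30, "ty": -240, "tz": 90, "turn": 0, "grip": 50},
    {"tx": -30, "ty": -250, "tz": 90, "turn": 0, "grip": 50},
    {"tx": -30, "ty": -250, "tz": 90, "turn": 0, "grip": 50}
  ]
}}

```text
t: 44.12
eef_pos: [0.4742, -0.0409, 0.3203]
eef_rot: [-0.532, 0.534, -0.465, 0.465]
ft_force: [-0.8, 0.6, 0.8]
grip_width: 0.573
```

```bash
python3 bar.py; python3 - <<'E'
from h import *
im,o=grab('top','top16.png');cm=cam('top');print(o['eef_pos'],o['t'],o['ft_force'])
whites(im,cm,(200,310,190,310),.058)
hsv=cv2.cvtColor(im,cv2.COLOR_RGB2HSV);w=((hsv[...,1]<60)&(hsv[...,2]>150)).astype(np.uint8);w[:200]=0;w[260:]=0;w[:,:350]=0;w[:,430:]=0
c=max(cv2.findContours(w,0,1)[0],key=cv2.contourArea);P=plane(cm,c.reshape(-1,2),.125)[:,:2]*1000;print('tin lid',cv2.minAreaRect(P.astype(np.float32)))
s=cv2.imread('pics/scene15.png');a=cv2.resize(s[100:260,200:420],(550,400),interpolation=cv2.INTER_CUBIC);b=cv2.resize(s[110:160,345:385],(250,312),interpolation=cv2.INTER_CUBIC)
b=np.vstack([b,np.zeros((88,250,3),np.uint8)]);cv2.imwrite('pics/v16.png',np.hstack([a,b]))
E
```

```text
0.147 [[375.8, 151.1], [350.9, 159.3]]
0.24 [[378.0, 125.1], [352.2, 132.7]]
0.247 [[378.1, 123.1], [352.3, 130.6]]
0.253 [[378.3, 121.3], [352.4, 128.8]]
[353 121  27  11 124] [366.2 126.2]
0.5733119888875586 [-0.82856156  0.55103835  0.81686912] [ 0.47418795 -0.04093349  0.32027712]
[ 0.47448035 -0.03791547  0.32030572] 44.1667 [0.09122857 1.20088946 0.13083738]
white [244.9 276. ] 9.3 [0.4066 0.2495 0.058 ]
white [275.2 272.2] 8.9 [0.418  0.1496 0.058 ]
white [267.8 221.3] 8.9 [0.5871 0.1761 0.058 ]
white [237.9 222. ] 9.2 [0.5857 0.2768 0.058 ]
tin lid ((548.5662841796875, -215.6737823486328), (61.89557647705078, 101.26014709472656), 16.59796714782715)
```

View pics/v16.png

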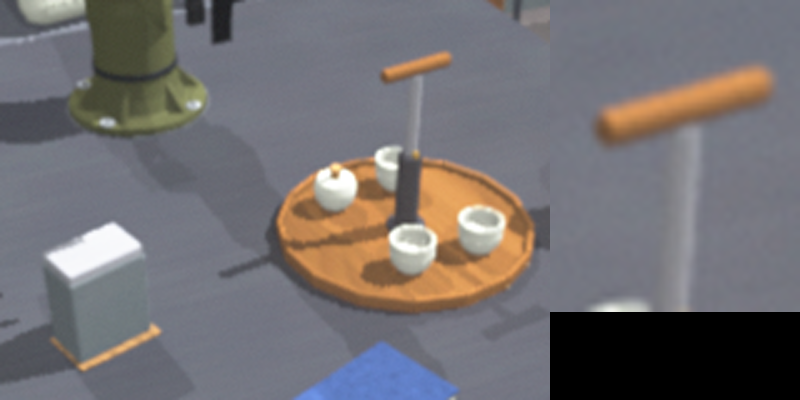

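The last picture shows the handle up with the brass button out at the sleeve's top, around (415,153). The pot and three cups stand on the tray and the tin is on its mat. Handing in.

```bash
python3 -c "
from bench import arm
print(arm.sign_off())"
```

```text
the job is handed in; nothing more can be done
None
```

The job is done and handed in at about 44 s, with no verdict reported. I moved the tin off its mat and stood the three cups and the sugar pot on the tray. Then I put the tin back and pulled the handle up until it locked.

**Last checks:**
- **Cups and pot:** all four stand upright on the tray, with centres 95–107 mm from the tray's.
- **Tin:** its centre is about 2 mm from the mat's, and its turn agrees with the mat's within about 0.01 rad.
- **Handle:** the bar is at about 247–250 mm. It stayed up after release, and the brass button shows above the sleeve.
- **Gripper:** open and clear of everything.
- **Teapot, dome and book:** I never went near them, but I did not measure their positions again at the end.

**What went wrong on the way:** cup A, cup C, the pot and the bar each needed another grasp. Cup A was lifted before the fingers had closed, and cup C slipped out of too high a grip. The pot slid along the pads as they closed. On the bar, the fingertips appeared to end about 20 mm higher than the stated reach, so the first grasp pinched only its top. Grip settings on the porcelain were never above 14 N.

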